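# Feel out the heavy side of a wheel on a balancing stand

### The arm

A 6-joint arm with a two-finger parallel gripper is mounted at the origin on the work surface; the furniture and walls round the work are solid. World frame = base frame: x ahead of the robot, y to its left, z up, the work surface at z = 0. Lengths are in mm, angles in rad, forces in N, time in s.
With the tool pointing down it reaches from about 375 to 925 mm from the base axis. Payload 5.7 kg.
Tool frame: the origin (TCP) lies at the very end of the fingers, on their centre line; the grasp point (between the pads) lies bot.grip_point_offset behind it (bot.grip_point_offset is the distance from the TCP to the grasp point, in mm); z points along the fingers, y is the line along which they close (so a half turn about z gives the same grasp; the last joint's range is limited). The gripper opens to 85 mm and grips with 20 to 120 N. Pads are 22 mm wide; open, the fingers measure 114 mm over their backs; the gripper's body (76 mm by 85 mm) begins 54 mm behind the grasp point. The pads swing forward as they close: fully open they stand 13 mm farther back than shut.
Start: joints at [-1.401, 0.359, 1.51, -0, 1.272, -0.115], TCP at [168.564, -575.8, 200.767] pointing down, gripper open.
Joint ranges: [-2.97, 2.97], [-1.01, 2.36], [0.21, 2.38], [-0.96, 4.11], [0.2, 2.71], [-2.98, 2.98]. Speed limits (rad/s): [2.39, 2.39, 3.14, 3.14, 3.14, 3.14].

### API

Orientations are given as a rotation vector (axis times angle).
In Python, from plant import bot gives the robot as it stands.
- The arm moves only by the shell command python3 -m creep 'ROWS'. ROWS is JSON, a list of rows, each an object of numbers: "hand": the opening, from 0 (shut) to 1 (fully open); "dx", "dy", "dz": the shift along the world's x, y, z in cm; "wx", "wy", "wz": the turn, a rotation vector about the world's x, y, z in rad. A call has 1 to 20 rows; each row shifts and turns the commanded pose from where the row before left it; what a row does not reach is not made up. A row lasts 1/12 s, in which the tool goes at most 41.7 mm and 7.16 degrees, less where a joint would pass 70% of its speed; a pose out of reach is approached as far as the arm can. A call is refused whole if a number of a shift passes 4.17 or a number of a turn 0.125, either way. A call with a gripper value outside its range is refused whole. The fingers move at their own pace and stop on an object; the grip force is fixed at half the most. Time passes only in rows, so rows that do not move let the fingers close. It gives the time, the measured TCP pose, the force, the opening and the grip force at its end, in the units of the state.
- bot.read_state(): the state, without advancing time (a new reading comes with each control period).
- bot.capture(name): name is "scene" or "side" or "wrist"; returns a dict with "pixels" (480x640x3 uint8, blue, green, red), "mtx" (3x3 intrinsics, pixels), "T" (4x4, takes a point from camera to world coordinates). Camera axes: x right, y down, z forward; pixel columns grow to the right and rows downward; lengths in mm; the calibration is good to about 2 mm. A picture is of the moment at which its call begins. There is no depth.
- bot.hand_in(): hands the job in; it is judged then, once.
The state is a dict: "clock": time; "joint_positions": joint angles; "joint_vel": joint speeds; "joint_efforts": joint torques, N m; "ee_pos": TCP position; "eef_rot": TCP orientation; "contact_force": force on the tool from outside, world axes, zero at the start; "ft_torque": the same for the moment, N m; "grip_width": finger opening in mm; "gripper_force": force on a finger pad.
Only numpy, scipy, OpenCV 4.12 (cv2) and the standard library are available. Lean on these libraries where they do the work, as an engineer would, in place of code of your own. Each camera call takes 0.05 s, during which the arm holds its last target. There are 200 camera calls.

### The job

The three-spoked wheel on the leaning balancing stand is out of balance, but its heavy side cannot be seen. Lift the crank pin out of its wooden block, put its rod right through the eye in the wheel, so that the tip shows behind, and crank the wheel with it to find the heavy side by feel; then bring the heavy side to the lowest point of the wheel's circle. Finish while still gripping the pin in the eye, with the wheel at rest heavy side down, and leave the ink bottle and the tape roll where they are.

Things in the scene. Friction and masses are not known exactly. Their poses are not given: they have to be found in the camera images.
- stand: balancing stand fixed to the desk: dark wooden foot 150 x 150 x 14 mm (its centre 20 mm along the stand's +x), steel column, and a bearing whose axle leans 0.52 rad (30 degrees) from vertical towards the stand's -x side (the robot's side). The axle meets the wheel's back plane 130 mm above this origin. Origin at desk height; z up.
- axle (a point): point on the wheel's axle, level with the eye's front face, 14 mm out along the axle from the wheel's back plane. Axes fixed to the stand: z along the axle, out of the wheel's front (up and towards the robot); x in the wheel's plane straight uphill (so -x points to the lowest point of the wheel's circle); y level.
- eye (a point): centre of the eye's mouth on the wheel's front: a round 13 mm hole with a 2 mm chamfer, straight through a 34 x 34 x 14 mm lug, 43 mm from the axle; z along the axle, out of the front. Behind it a rod may reach 40 mm deep anywhere round its circle. The lug weighs next to nothing and does not tell where the heavy side is. Wheel: aluminium, three spokes, 156 mm across, rim 24 mm wide.
- wheel (a joint): wheel angle: 0 with the eye at the top of its circle, growing from axle's x towards its y; starts within 0.6; turns 1.4 turns either way. A stiff bearing (0.25 N m, 6 N at the eye, same both ways) keeps it where left. The hidden weight adds up to 0.15 to 0.2 N m (3.5 to 4.8 N at the eye): harder where the heavy side climbs, easier where it sinks. Never starts heavy side down.
- pin: loose crank pin, 70 g, standing upright in the block: black square grip 18 x 18 x 42 mm with a steel button 3 mm high on top, and below it a steel rod of 10 mm diameter, 60 mm long, with a tapered tip. Origin: centre of the grip's underside, where the rod begins; z along the pin to the grip's top; x and y square to the grip's faces. It can turn freely in the eye while the wheel is cranked, so the hand may keep its orientation.
- tip (a point): lower end of the pin's rod, 60 mm below the grip's underside
- block: fixed wooden block 56 x 56 x 70 mm with a round hole of 12 mm, 64 mm deep, in which the pin stands with its grip's underside on the block's top. Origin: centre of its underside.
- ink_bottle: loose ink bottle, 52 x 52 x 62 mm, to be left alone. Origin: centre of its underside.
- tape_roll: loose roll of tape lying flat, 96 mm across, 48 mm high, to be left alone. Origin: centre of its underside.
There are look-alikes about, which are no part of the job. Leave any green or orange look-alike of the pin alone. What is shaped like the block but pink or turquoise is not meant.

How it is judged:
By the outcome, as a careful person would: the job done as asked, in the order asked, and still so for the second after the job is handed in, while the arm keeps its last pose, push and grip.
It also fails if it takes over 67 s, if anything falls off the work surface, if the arm or the gripper's body presses on something with over 40 N, if the wrist force passes 120 N, or if a joint passes its speed limit or range.

## Working session

There is one attempt and no reset: what is moved stays moved. The work goes in short steps, Python scripts to look and compute and a shell command to move; the robot and the scene stay as the last step left them, time stands still between calls to the robot, and variables do not carry over. Pictures are saved under pics/ and viewed, at most 10 in all, crops included, and the job is handed in when it is done.

```bash
mkdir -p pics; ls; python3 - <<'E'
from plant import bot
import cv2
for n in ("scene","side"):
    c=bot.capture(n); cv2.imwrite(f"pics/{n}0.png",c["pixels"]); print(n,c["mtx"].tolist(),c["T"].round(3).tolist())
print(bot.read_state(), bot.grip_point_offset)
E
```

```text
pics
scene [[572.6474629625615, 0.0, 317.6702128173436], [0.0, 572.6474629625615, 245.66812378444516], [0.0, 0.0, 1.0]] [[-0.823, -0.411, 0.393, -11.949], [-0.569, 0.605, -0.557, 764.05], [-0.009, -0.682, -0.731, 1170.514], [0.0, 0.0, 0.0, 1.0]]
side [[501.80055252301844, 0.0, 323.4151229008373], [0.0, 501.80055252301844, 241.25756596140857], [0.0, 0.0, 1.0]] [[1.0, 0.017, -0.002, 565.018], [0.01, -0.525, 0.851, -987.275], [0.014, -0.851, -0.525, 729.898], [0.0, 0.0, 0.0, 1.0]]
{'clock': 0.1, 'joint_positions': array([-1.40110028e+00,  3.59469322e-01,  1.51134966e+00, -1.95094281e-05,
        1.27254784e+00, -1.15107008e-01]), 'joint_vel': array([ 4.44463786e-05, -1.26284288e-03, -3.75657414e-03,  5.31954736e-04,
        3.27122289e-04,  1.15449539e-03]), 'joint_efforts': array([ 2.45311116e-05, -5.28650343e+01, -2.79349655e+01, -5.45083526e-05,
        5.02991243e-03, -4.16407602e-06]), 'ee_pos': array([ 168.443407  , -575.14115537,  200.00639398]), 'eef_rot': array([-3.10803719e+00, -4.45614460e-01,  1.05270844e-04]), 'contact_force': array([ 0.50256506, -0.14145227,  0.24872074]), 'ft_torque': array([ 0.02483393, -0.0009775 , -0.04929339]), 'gripper_force': 0.0, 'grip_width': 85.48870791900771} 18.700000000000003
```

View pics/scene0.png

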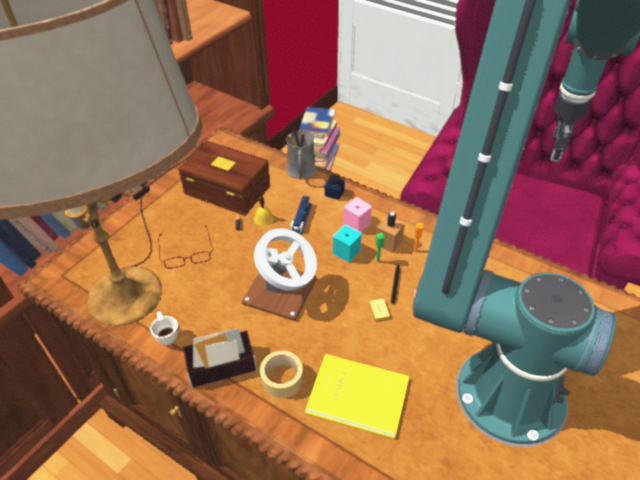

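View pics/side0.png

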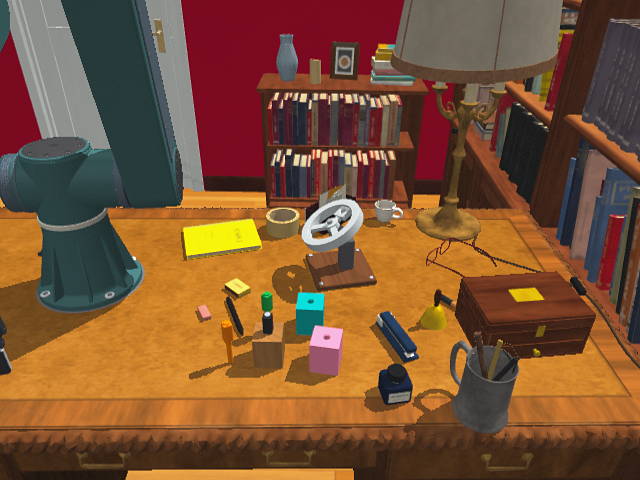

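Scene: the black pin is in the brown block at about (392,220). The look-alikes are the green pin (380,245), the orange pin (418,235), the pink block (357,213) and the turquoise block (347,242). In the side view the black pin is at (267,322), green at (267,300) and orange at (227,340). The wheel is at scene (285,258), side (333,224). I choose the black grip in the brown block and will check it in close crops.

```bash
python3 - <<'E'
import cv2, numpy as np
a=cv2.imread("pics/scene0.png"); b=cv2.imread("pics/side0.png")
def cr(i,x,y,w,h,s): return cv2.resize(i[y:y+h,x:x+w],None,fx=s,fy=s,interpolation=cv2.INTER_CUBIC)
# each 400x300
t=np.hstack([cr(a,360,200,80,60,5),cr(b,220,285,100,75,4)])
u=np.hstack([cr(a,235,220,100,75,4)[:300,:400],cr(b,285,185,100,75,4)[:300,:400]])
cv2.imwrite("pics/crop0.png",np.vstack([t,u]))
E
```

```text
(no output)
```

View pics/crop0.png

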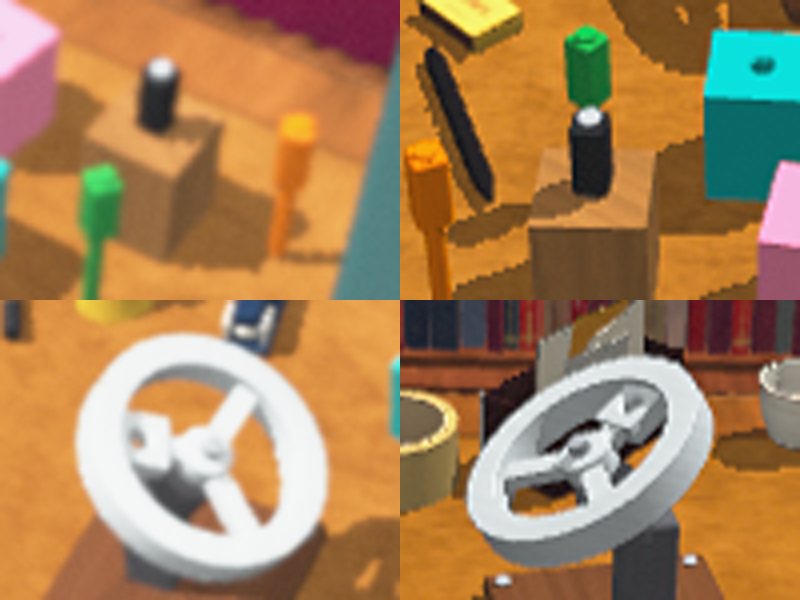

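The crops confirm a black grip with a steel button standing in the brown block. The button is at scene (392.4,213.4) and side (267.5,313.8). The hub is at scene (287.5,258) and side (330,222.5), and the eye mouth at scene (270,254.5) and side (343,210).

```bash
cat > h.py <<'E'
import numpy as np, cv2, json
def save_cams(bot):
    pass
def ray(c,uv):
    d=c["T"][:3,:3]@np.linalg.inv(c["mtx"])@np.array([*uv,1.]); return c["T"][:3,3],d/np.linalg.norm(d)
def plane(c,uv,z):
    o,d=ray(c,uv); return o+d*(z-o[2])/d[2]
def tri(*obs):
    A=np.zeros((3,3));b=np.zeros(3);R=[ray(c,u) for c,u in obs]
    for o,d in R:
        P=np.eye(3)-np.outer(d,d);A+=P;b+=P@o
    p=np.linalg.solve(A,b); return p,[float(np.linalg.norm((np.eye(3)-np.outer(d,d))@(p-o))) for o,d in R]
def proj(c,p):
    q=c["mtx"]@(np.linalg.inv(c["T"])@np.array([*p,1.]))[:3]; return q[:2]/q[2]
E
python3 - <<'E'
from plant import bot
from h import *
np.set_printoptions(precision=1,suppress=True)
s=bot.capture("scene");d=bot.capture("side")
for n,a,b in (("button",(392.4,213.4),(267.5,313.8)),("hub",(287.5,258),(330,222.5)),("eye",(270,254.5),(343,210))): print(n,*tri((s,a),(d,b)))
print("button at z=115", plane(s,(392.4,213.4),115),plane(d,(267.5,313.8),115))
i=s["pixels"];b=d["pixels"]
cv2.imwrite("pics/foot.png",np.hstack([cv2.resize(i[250:325,235:335],None,fx=4,fy=4),cv2.resize(b[225:300,290:390],None,fx=4,fy=4)]))
E
```

```text
button [ 459.5 -250.8  112.3] [0.17897974766893063, 0.17897974766888905]
hub [578.2  53.9 141.1] [0.42822448825195375, 0.4282244882521938]
eye [608.8  81.7 160.4] [0.0120497834089552, 0.01204978340874592]
button at z=115 [ 458.1 -248.2  115. ] [ 460.1 -254.   115. ]
```

View pics/foot.png

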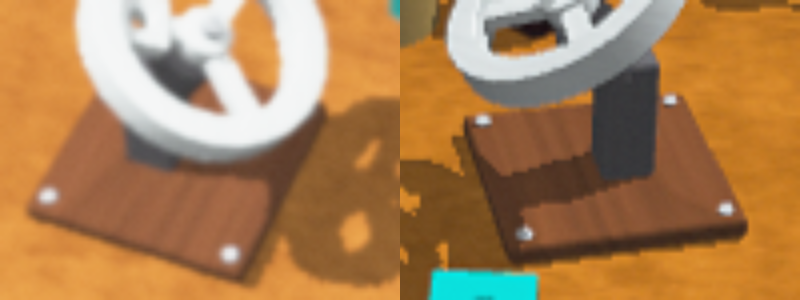

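The foot screws show at scene (247,298.8) and (292.3,313.5), and at side (310.8,255), (357.5,250), (371.3,277) and (321.3,283.3).

```bash
python3 - <<'E'
from plant import bot
from h import *
np.set_printoptions(precision=1,suppress=True)
s=bot.capture("scene");d=bot.capture("side")
S=np.array([plane(d,u,15) for u in ((310.8,255),(357.5,250),(371.3,277),(321.3,283.3))]);print(S)
print(plane(s,(247,298.8),15),plane(s,(292.3,313.5),15))
c=S.mean(0); print(c)
for i in range(4): v=S[(i+1)%4]-S[i]; print(np.linalg.norm(v),np.arctan2(v[1],v[0]))
yaws=[np.arctan2(*(S[1]-S[0])[1::-1]),np.arctan2(*(S[2]-S[3])[1::-1]),np.arctan2(*(S[0]-S[3])[1::-1])-np.pi/2,np.arctan2(*(S[1]-S[2])[1::-1])-np.pi/2]
y=np.mean(yaws);print(yaws,y)
x=np.array([np.cos(y),np.sin(y),0]);Y=np.array([-np.sin(y),np.cos(y),0]);o=c-20*x;o[2]=0
ax=-.5*x+np.array([0,0,np.cos(np.pi/6)]); axle=o+[0,0,130]+14*ax
up=np.cos(np.pi/6)*x+np.array([0,0,.5])
print("axle",axle,"n",ax,"up",up,"Y",Y)
e=np.array([608.8,81.7,160.4])-axle; print("eye rel up,y,n",e@up,e@Y,e@ax)
for t in (0,.1,.2,.3,.4,.5,.6): 
  p=axle+43*(np.cos(t)*up+np.sin(t)*Y); print(t,p,proj(s,p),proj(d,p))
print(proj(s,axle),proj(d,axle))
E
```

```text
[[530.5 103.5  15. ]
 [653.2 131.4  15. ]
 [681.1  10.2  15. ]
 [559.5 -19.1  15. ]]
[653.  136.4  15. ] [530.5 108.6  15. ]
[606.1  56.5  15. ]
125.79872394497097 0.22402579267167202
124.38258805598798 -1.3444126124872782
125.04815182270312 -2.9052461606912683
125.92728965663184 1.8031869428964309
[np.float64(0.22402579267167202), np.float64(0.2363464928985251), np.float64(0.23239061610153433), np.float64(0.2263837143076186)] 0.22978665399483753
axle [579.8  50.3 142.1] n [-0.5 -0.1  0.9] up [0.8 0.2 0.5] Y [-0.2  1.   0. ]
eye rel up,y,n 39.789805919415784 23.928490319640407 -1.8697587918484038
0 [616.   58.8 163.6] [273.4 246.5] [346.4 213.4]
0.1 [614.9  63.  163.5] [272.7 247.8] [345.8 212.6]
0.2 [613.4  67.  163.2] [272.2 249.1] [345.1 211.9]
0.3 [611.5  70.8 162.7] [271.8 250.6] [344.3 211.3]
0.4 [609.4  74.5 161.9] [271.6 252.1] [343.4 210.9]
0.5 [606.9  77.9 161. ] [271.6 253.7] [342.3 210.5]
0.6 [604.2  81.  159.9] [271.7 255.3] [341.1 210.3]
[288.  256.6] [330.8 222.8]
```

```bash
python3 -m creep '[{"dx":2.4,"dy":2.7,"dz":0.3,"hand":0.6},{"dx":2.4,"dy":2.7,"dz":0.3,"hand":0.6},{"dx":2.4,"dy":2.7,"dz":0.3,"hand":0.6},{"dx":2.4,"dy":2.7,"dz":0.3,"hand":0.6},{"dx":2.4,"dy":2.7,"dz":0.3,"hand":0.6},{"dx":2.4,"dy":2.7,"dz":0.3,"hand":0.6},{"dx":2.4,"dy":2.7,"dz":0.3,"hand":0.6},{"dx":2.4,"dy":2.7,"dz":0.3,"hand":0.6},{"dx":2.4,"dy":2.7,"dz":0.3,"hand":0.6},{"dx":2.4,"dy":2.7,"dz":0.3,"hand":0.6},{"dx":2.4,"dy":2.7,"dz":0.3,"hand":0.6},{"dx":2.4,"dy":2.7,"dz":0.3,"hand":0.6},{"hand":0.6},{"hand":0.6}]'
python3 - <<'E'
from plant import bot
from h import *
from scipy.spatial.transform import Rotation as R
np.set_printoptions(precision=3,suppress=True)
w=bot.capture("wrist"); cv2.imwrite("pics/w1.png",w["pixels"]);print(w["T"])
st=bot.read_state();print(st["ee_pos"],R.from_rotvec(st["eef_rot"]).as_matrix(),st["grip_width"],proj(w,(459.5,-251,115)))
s=bot.capture("scene");d=bot.capture("side")
print("orange",tri((s,(419,225)),(d,(226.5,322.5))),"green",tri((s,(380,235)),(d,(267,293))))
E
```

```text
[[   0.281   -0.915   -0.289  242.556]
 [  -0.96    -0.268   -0.084 -553.621]
 [  -0.       0.301   -0.954  373.429]
 [   0.       0.       0.       1.   ]]
[ 168.55  -575.618  200.574] [[ 0.96   0.281 -0.   ]
 [ 0.281 -0.96   0.001]
 [ 0.    -0.001 -1.   ]] 85.52882943067058 [-234.421 -626.356]
orange (array([ 383.933, -263.373,  100.232]), [0.8781368380107045, 0.8781368380108139]) green (array([ 450.264, -172.555,  101.595]), [0.34405654189269197, 0.3440565418926089])invalid input at $[0]: expected keys hand, dx, dy, dz, wx, wy, wz
```

View pics/w1.png

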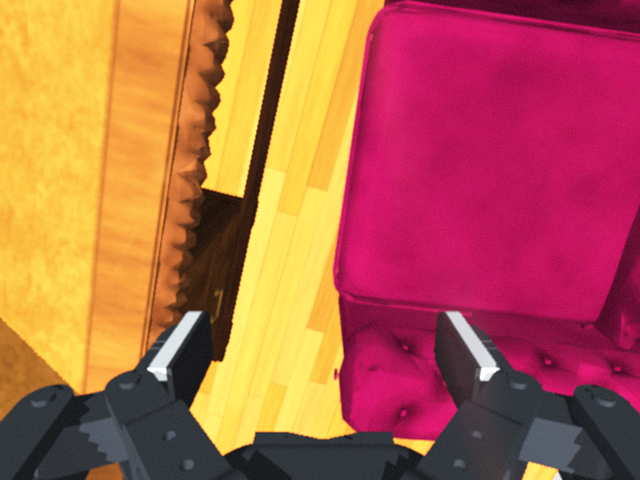

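The call was refused because every row needs all the keys, so the arm didn't move; the wrist picture only shows the chair.

```bash
python3 -m creep '[{"hand":0.6,"dx":2.4,"dy":2.7,"dz":0.3,"wx":0,"wy":0,"wz":0},{"hand":0.6,"dx":2.4,"dy":2.7,"dz":0.3,"wx":0,"wy":0,"wz":0},{"hand":0.6,"dx":2.4,"dy":2.7,"dz":0.3,"wx":0,"wy":0,"wz":0},{"hand":0.6,"dx":2.4,"dy":2.7,"dz":0.3,"wx":0,"wy":0,"wz":0},{"hand":0.6,"dx":2.4,"dy":2.7,"dz":0.3,"wx":0,"wy":0,"wz":0},{"hand":0.6,"dx":2.4,"dy":2.7,"dz":0.3,"wx":0,"wy":0,"wz":0},{"hand":0.6,"dx":2.4,"dy":2.7,"dz":0.3,"wx":0,"wy":0,"wz":0},{"hand":0.6,"dx":2.4,"dy":2.7,"dz":0.3,"wx":0,"wy":0,"wz":0},{"hand":0.6,"dx":2.4,"dy":2.7,"dz":0.3,"wx":0,"wy":0,"wz":0},{"hand":0.6,"dx":2.4,"dy":2.7,"dz":0.3,"wx":0,"wy":0,"wz":0},{"hand":0.6,"dx":2.4,"dy":2.7,"dz":0.3,"wx":0,"wy":0,"wz":0},{"hand":0.6,"dx":2.4,"dy":2.7,"dz":0.3,"wx":0,"wy":0,"wz":0},{"hand":0.6,"dx":0,"dy":0,"dz":0,"wx":0,"wy":0,"wz":0},{"hand":0.6,"dx":0,"dy":0,"dz":0,"wx":0,"wy":0,"wz":0}]'
python3 - <<'E'
from plant import bot
from h import *
np.set_printoptions(precision=3,suppress=True)
w=bot.capture("wrist"); cv2.imwrite("pics/w2.png",w["pixels"])
print(w["mtx"][0,0],proj(w,(459.5,-251,115)))
E
```

```text
clock: 1.62
ee_pos: [457.7, -250.5, 237.0]
eef_rot: [3.109, 0.452, 0.001]
contact_force: [-1.3, -0.0, 0.2]
grip_width: 50.9
gripper_force: 0.0
384.30337117654193 [324.762 220.795]
```

View pics/w2.png

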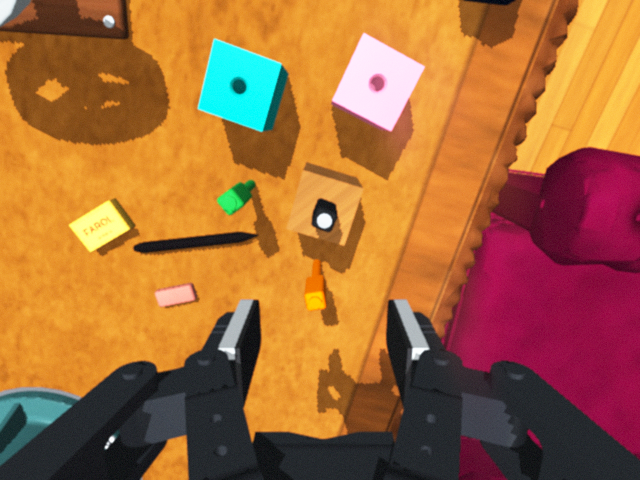

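The black pin's button is at (324.5,221), which matches the prediction of (324.8,220.8), so the position (459.5,-251) holds. Next I check the grip's yaw in a crop.

```bash
python3 - <<'E'
from h import *
i=cv2.imread("pics/w2.png");cv2.imwrite("pics/w2c.png",cv2.resize(i[155:265,270:380],None,fx=5.4,fy=5.4,interpolation=cv2.INTER_CUBIC))
E
```

```text
(no output)
```

View pics/w2c.png

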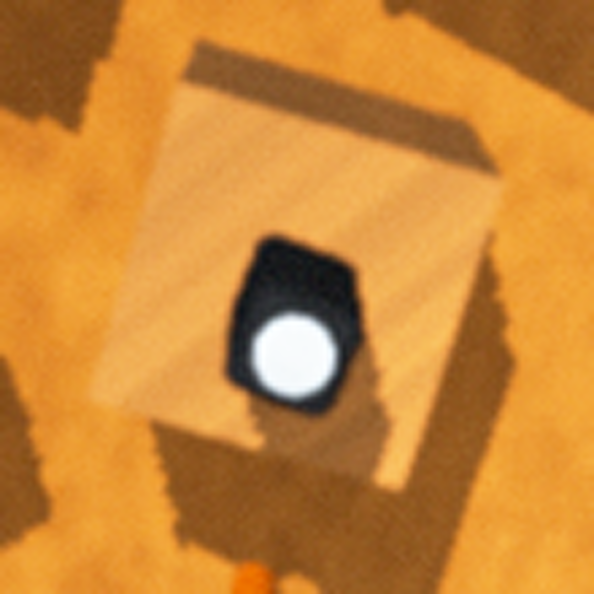

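The grip's edges lie along world x and y, so I need wz of -0.285 in all, then descend and grip.

```bash
python3 -m creep '[{"hand":0.5,"dx":0.1,"dy":0,"dz":-1.6,"wx":0,"wy":0,"wz":-0.095},{"hand":0.5,"dx":0.1,"dy":0,"dz":-1.6,"wx":0,"wy":0,"wz":-0.095},{"hand":0.5,"dx":0,"dy":0,"dz":-1.6,"wx":0,"wy":0,"wz":-0.095},{"hand":0.5,"dx":0,"dy":0,"dz":-1.6,"wx":0,"wy":0,"wz":0},{"hand":0.5,"dx":0,"dy":0,"dz":-1.6,"wx":0,"wy":0,"wz":0},{"hand":0.5,"dx":0,"dy":0,"dz":-1.6,"wx":0,"wy":0,"wz":0},{"hand":0.5,"dx":0,"dy":0,"dz":-1.6,"wx":0,"wy":0,"wz":0},{"hand":0.5,"dx":0,"dy":0,"dz":-1.6,"wx":0,"wy":0,"wz":0},{"hand":0.5,"dx":0,"dy":0,"dz":-1.6,"wx":0,"wy":0,"wz":0},{"hand":0.5,"dx":0,"dy":0,"dz":-1.5,"wx":0,"wy":0,"wz":0},{"hand":0.5,"dx":0,"dy":0,"dz":0,"wx":0,"wy":0,"wz":0},{"hand":0.5,"dx":0,"dy":0,"dz":0,"wx":0,"wy":0,"wz":0}]'
python3 -m creep '[{"hand":0,"dx":0,"dy":0,"dz":0,"wx":0,"wy":0,"wz":0},{"hand":0,"dx":0,"dy":0,"dz":0,"wx":0,"wy":0,"wz":0},{"hand":0,"dx":0,"dy":0,"dz":0,"wx":0,"wy":0,"wz":0},{"hand":0,"dx":0,"dy":0,"dz":0,"wx":0,"wy":0,"wz":0},{"hand":0,"dx":0,"dy":0,"dz":0,"wx":0,"wy":0,"wz":0},{"hand":0,"dx":0,"dy":0,"dz":0,"wx":0,"wy":0,"wz":0},{"hand":0,"dx":0,"dy":0,"dz":0,"wx":0,"wy":0,"wz":0}]'
```

```text
clock: 2.67
ee_pos: [457.1, -252.4, 77.2]
eef_rot: [-3.14, 0.003, 0.003]
contact_force: [-0.6, 1.2, 0.5]
grip_width: 43.1
gripper_force: 0.0
clock: 3.25
ee_pos: [459.4, -252.5, 78.9]
eef_rot: [3.14, 0.0, 0.003]
contact_force: [-1.4, -0.3, 7.7]
grip_width: 15.2
gripper_force: 58.9
```

```bash
python3 -m creep '[{"hand":0,"dx":0,"dy":0,"dz":2,"wx":0,"wy":0,"wz":0},{"hand":0,"dx":0,"dy":0,"dz":3,"wx":0,"wy":0,"wz":0},{"hand":0,"dx":0,"dy":0,"dz":3,"wx":0,"wy":0,"wz":0},{"hand":0,"dx":0,"dy":0,"dz":3,"wx":0,"wy":0,"wz":0},{"hand":0,"dx":0,"dy":0,"dz":3,"wx":0,"wy":0,"wz":0},{"hand":0,"dx":0,"dy":0,"dz":3,"wx":0,"wy":0,"wz":0},{"hand":0,"dx":0,"dy":0,"dz":3,"wx":0,"wy":0,"wz":0},{"hand":0,"dx":0,"dy":0,"dz":0,"wx":0,"wy":0,"wz":0}]'
python3 -m creep '[{"hand":0,"dx":0.9,"dy":3.2,"dz":0,"wx":0,"wy":0,"wz":0},{"hand":0,"dx":0.9,"dy":3.2,"dz":0,"wx":0,"wy":0,"wz":0},{"hand":0,"dx":0.9,"dy":3.2,"dz":0,"wx":0,"wy":0,"wz":0},{"hand":0,"dx":0.9,"dy":3.2,"dz":-0.2,"wx":0.0238,"wy":-0.102,"wz":0},{"hand":0,"dx":1,"dy":3.2,"dz":-0.2,"wx":0.0238,"wy":-0.102,"wz":0},{"hand":0,"dx":1,"dy":3.2,"dz":-0.4,"wx":0.0238,"wy":-0.102,"wz":0},{"hand":0,"dx":1,"dy":3.2,"dz":-0.4,"wx":0.0238,"wy":-0.102,"wz":0},{"hand":0,"dx":1,"dy":3.2,"dz":-0.4,"wx":0.0238,"wy":-0.102,"wz":0},{"hand":0,"dx":1,"dy":3.2,"dz":-0.4,"wx":0,"wy":0,"wz":0},{"hand":0,"dx":1,"dy":3.2,"dz":-0.4,"wx":0,"wy":0,"wz":0},{"hand":0,"dx":0,"dy":0,"dz":0,"wx":0,"wy":0,"wz":0},{"hand":0,"dx":0,"dy":0,"dz":0,"wx":0,"wy":0,"wz":0},{"hand":0,"dx":0,"dy":0,"dz":0,"wx":0,"wy":0,"wz":0}]'
python3 - <<'E'
from plant import bot
from h import *
from scipy.spatial.transform import Rotation as R
np.set_printoptions(precision=3,suppress=True)
st=bot.read_state();M=R.from_rotvec(st["eef_rot"]).as_matrix();print(M,st["ee_pos"])
p=st["ee_pos"]
t=p+M[:,2]*68.9;e=np.array([608,80,160.5])
w=bot.capture("wrist");s=bot.capture("scene");d=bot.capture("side")
for c in (w,s,d): print("tip",proj(c,t),"eye",proj(c,e), "under",proj(c,p+M[:,2]*8.9))
W=w["pixels"]
def cr(i,c,h,s):
    x,y=int(c[0])-h*4//3,int(c[1])-h; return cv2.resize(i[max(y,0):y+2*h,max(x,0):x+2*h*4//3],(400,300),interpolation=cv2.INTER_CUBIC),(x,y)
a,o1=cr(s["pixels"],proj(s,t),30,5);b,o2=cr(d["pixels"],proj(d,t),30,5)
c=cv2.resize(W,(400,300));g,o3=cr(W,proj(w,e),75,2)
print(o1,o2,o3)
cv2.imwrite("pics/m3.png",np.vstack([np.hstack([a,b]),np.hstack([c,g])]))
for n,c in (("w",w),("s",s),("d",d)): cv2.imwrite(f"pics/{n}3.png",c["pixels"])
E
```

```text
clock: 3.92
ee_pos: [461.6, -253.8, 284.3]
eef_rot: [3.135, 0.0, 0.014]
contact_force: [1.0, -0.1, -1.0]
grip_width: 14.5
gripper_force: 58.8
clock: 5.0
ee_pos: [554.3, 68.4, 253.6]
eef_rot: [-2.926, -0.002, -0.763]
contact_force: [-0.3, 0.1, -0.2]
grip_width: 15.1
gripper_force: 58.9
[[ 0.873  0.031  0.486]
 [-0.028 -0.993  0.114]
 [ 0.487 -0.113 -0.866]] [554.276  68.395 253.603]
tip [323.574 242.866] eye [324.409 225.532] under [323.766 278.475]
tip [277.541 247.169] eye [270.684 254.172] under [288.319 234.951]
tip [334.675 198.397] eye [342.708 210.281] under [322.576 179.271]
(237, 217) (294, 168) (224, 150)
```

View pics/m3.png

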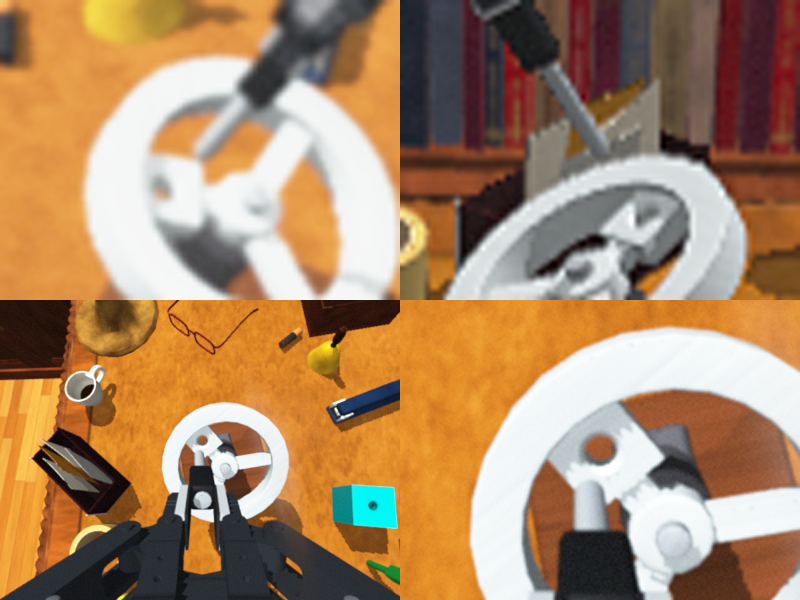

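The mosaic shows the rod tip at scene (277.6,247.6), side (335,198) and wrist (319,243). The eye mouth is at scene (269.6,254.6), side (343,212.4) and wrist (324,225).

```bash
python3 - <<'E'
from plant import bot
from h import *
from scipy.spatial.transform import Rotation as R
np.set_printoptions(precision=1,suppress=True)
w=bot.capture("wrist");s=bot.capture("scene");d=bot.capture("side")
st=bot.read_state();M=R.from_rotvec(st["eef_rot"]).as_matrix();p=st["ee_pos"]
for n,a,b,c in (("tip",(277.6,247.6),(335,198),(319,243)),("eye",(269.6,254.6),(343,212.4),(324,225))):
    q,r=tri((s,a),(d,b),(w,c));print(n,q,r,"tool frame",M.T@(q-p)); q,r=tri((s,a),(d,b));print("  2view",q,"tool",M.T@(q-p))
# wrist ray of eye onto the plane 1099mm... eye mouth plane at axle z
n=-M[:,2]; ax=np.array([579,52.8,142])
for lab,c,u in (("w",w,(324,225)),("s",s,(269.6,254.6)),("d",d,(343,212.4)),("w hub",w,(338.5-.0+22.5,266.5))):
    o,dd=ray(c,u);k=((ax-o)@n)/(dd@n);print(lab,o+k*dd,"tool",M.T@(o+k*dd-p))
E
```

```text
tip [587.9  77.4 194.1] [1.062690340713898, 0.6994264830610302, 0.3845701289056019] tool frame [-0.5 -2.7 69.2]
  2view [587.8  77.3 194. ] tool [-0.6 -2.5 69.1]
eye [610.3  79.4 155.8] [1.668242147687172, 1.584030041057485, 0.1721321704882781] tool frame [  0.3   0.3 113.4]
  2view [610.3  79.5 155.8] tool [  0.3   0.2 113.4]
w [608.7  78.5 162. ] tool [  2.    0.5 107.1]
s [608.1  83.8 162.4] tool [  1.5  -4.9 107.1]
d [608.4  69.  160.7] tool [  1.4  10.1 107.1]
w hub [580.2  50.8 142.4] tool [-31.5  29.4 107.1]
```

```bash
python3 -m creep '[{"hand":0,"dx":0.2,"dy":-0.29,"dz":0.07,"wx":0,"wy":0,"wz":0},{"hand":0,"dx":0.29,"dy":0.07,"dz":-0.52,"wx":0,"wy":0,"wz":0},{"hand":0,"dx":0.29,"dy":0.07,"dz":-0.52,"wx":0,"wy":0,"wz":0},{"hand":0,"dx":0.29,"dy":0.07,"dz":-0.52,"wx":0,"wy":0,"wz":0},{"hand":0,"dx":0.29,"dy":0.07,"dz":-0.52,"wx":0,"wy":0,"wz":0},{"hand":0,"dx":0.29,"dy":0.07,"dz":-0.52,"wx":0,"wy":0,"wz":0},{"hand":0,"dx":0.15,"dy":0.03,"dz":-0.26,"wx":0,"wy":0,"wz":0},{"hand":0,"dx":0.15,"dy":0.03,"dz":-0.26,"wx":0,"wy":0,"wz":0},{"hand":0,"dx":0,"dy":0,"dz":0,"wx":0,"wy":0,"wz":0},{"hand":0,"dx":0,"dy":0,"dz":0,"wx":0,"wy":0,"wz":0}]'
python3 - <<'E'
from plant import bot
from h import *
from scipy.spatial.transform import Rotation as R
w=bot.capture("wrist");s=bot.capture("scene");d=bot.capture("side")
st=bot.read_state();M=R.from_rotvec(st["eef_rot"]).as_matrix();p=st["ee_pos"]
f=lambda i,x,y,h:cv2.resize(i[y-h:y+h,x-h*4//3:x+h*4//3],(400,300),interpolation=cv2.INTER_CUBIC)
cv2.imwrite("pics/m4.png",np.vstack([np.hstack([f(s["pixels"],271,254,24),f(d["pixels"],342,208,24)]),np.hstack([f(w["pixels"],320,240,48),f(w["pixels"],320,270,96)])]))
E
```

```text
clock: 6.13
ee_pos: [574.0, 69.5, 223.0]
eef_rot: [-2.926, -0.0, -0.763]
contact_force: [0.9, 0.3, 0.3]
grip_width: 14.6
gripper_force: 58.9
```

View pics/m4.png

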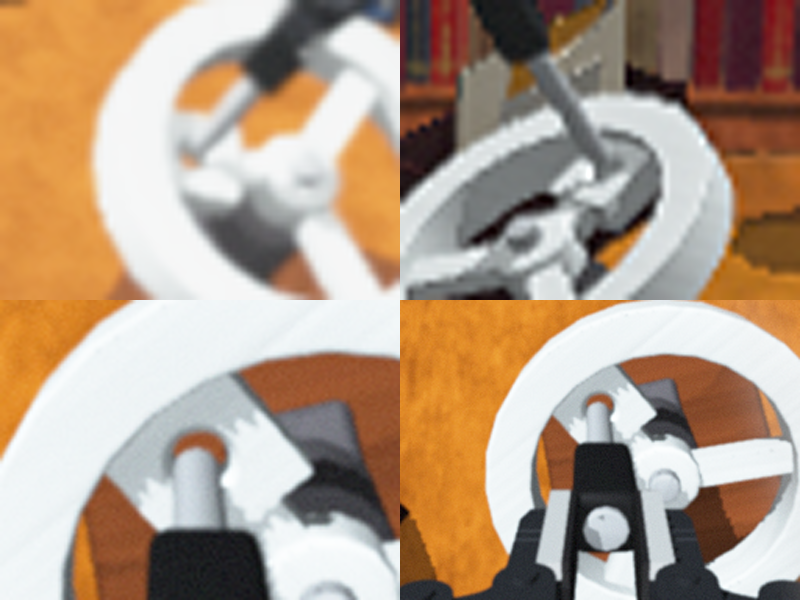

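The wrist view shows the tip at the eye's mouth, with the rod centred in the hole to about 1 px. I'll go in slowly.

```bash
python3 -m creep '[{"hand":0,"dx":0.1,"dy":0.02,"dz":-0.17,"wx":0,"wy":0,"wz":0},{"hand":0,"dx":0.1,"dy":0.02,"dz":-0.17,"wx":0,"wy":0,"wz":0},{"hand":0,"dx":0.1,"dy":0.02,"dz":-0.17,"wx":0,"wy":0,"wz":0},{"hand":0,"dx":0,"dy":0,"dz":0,"wx":0,"wy":0,"wz":0}]'
python3 -m creep '[{"hand":0,"dx":0.1,"dy":0.02,"dz":-0.17,"wx":0,"wy":0,"wz":0},{"hand":0,"dx":0.1,"dy":0.02,"dz":-0.17,"wx":0,"wy":0,"wz":0},{"hand":0,"dx":0.1,"dy":0.02,"dz":-0.17,"wx":0,"wy":0,"wz":0},{"hand":0,"dx":0,"dy":0,"dz":0,"wx":0,"wy":0,"wz":0}]'
```

```text
clock: 6.62
ee_pos: [577.0, 70.0, 217.8]
eef_rot: [-2.926, 0.0, -0.763]
contact_force: [0.6, -0.2, -1.0]
grip_width: 14.6
gripper_force: 58.9
clock: 6.95
ee_pos: [580.0, 70.6, 212.6]
eef_rot: [-2.926, 0.0, -0.763]
contact_force: [-0.2, -0.6, -1.1]
grip_width: 14.3
gripper_force: 58.9
```

```bash
python3 -m creep '[{"hand":0,"dx":0.2,"dy":0.045,"dz":-0.346,"wx":0,"wy":0,"wz":0},{"hand":0,"dx":0.2,"dy":0.045,"dz":-0.346,"wx":0,"wy":0,"wz":0},{"hand":0,"dx":0.2,"dy":0.045,"dz":-0.346,"wx":0,"wy":0,"wz":0},{"hand":0,"dx":0,"dy":0,"dz":0,"wx":0,"wy":0,"wz":0}]'
python3 -m creep '[{"hand":0,"dx":0.2,"dy":0.045,"dz":-0.346,"wx":0,"wy":0,"wz":0},{"hand":0,"dx":0.2,"dy":0.045,"dz":-0.346,"wx":0,"wy":0,"wz":0},{"hand":0,"dx":0.2,"dy":0.045,"dz":-0.346,"wx":0,"wy":0,"wz":0},{"hand":0,"dx":0,"dy":0,"dz":0,"wx":0,"wy":0,"wz":0},{"hand":0,"dx":0,"dy":0,"dz":0,"wx":0,"wy":0,"wz":0}]'
python3 - <<'E'
from plant import bot
from h import *
from scipy.spatial.transform import Rotation as R
np.set_printoptions(precision=2,suppress=True)
st=bot.read_state();M=R.from_rotvec(st["eef_rot"]).as_matrix();p=st["ee_pos"]
print(p,M,st["contact_force"])
y=.2298;x=np.array([np.cos(y),np.sin(y),0]);Y=np.array([-np.sin(y),np.cos(y),0]);n=-.5*x+[0,0,.866];u=.866*x+[0,0,.5]
for a in ((579,52.8,142),(579.8,51.2,142.2)):
  r=p+M[:,2]*90-np.array(a); print(r@u,r@Y,r@n,np.arctan2(r@Y,r@u),np.hypot(r@Y,r@u))
E
```

```text
clock: 7.28
ee_pos: [586.0, 72.0, 201.7]
eef_rot: [-2.926, 0.0, -0.762]
contact_force: [0.5, 0.2, -0.8]
grip_width: 14.7
gripper_force: 58.9
clock: 7.7
ee_pos: [592.0, 73.4, 191.9]
eef_rot: [-2.926, 0.0, -0.762]
contact_force: [0.4, 0.4, -0.3]
grip_width: 14.7
gripper_force: 58.9
[591.96  73.36 191.86] [[ 0.87  0.03  0.49]
 [-0.03 -0.99  0.11]
 [ 0.49 -0.11 -0.87]] [ 0.41  0.43 -0.27]
39.865115387698864 17.072189265299286 -55.46840714898382 0.40461921942679463 43.36688911121877
39.40614356202791 18.81235464751594 -55.4343485891276 0.44540184086604756 43.666335291790496
```

The rod is about 34 mm deep with no side load, and the eye is at an angle of about 0.48. I'll work out the cranking steps in 20° chords.

```bash
cat >> h.py <<'E'
_y=.2298;_x=np.array([np.cos(_y),np.sin(_y),0]);Y=np.array([-np.sin(_y),np.cos(_y),0]);N=-.5*_x+[0,0,.866];U=.866*_x+[0,0,.5]
def pos(t): return 4.3*(np.cos(t)*U+np.sin(t)*Y)
E
python3 - <<'E'
from h import *
np.set_printoptions(precision=2,suppress=True)
for k in range(18):
    t=.48+k*np.pi/9; print(k,((pos(t+np.pi/9)-pos(t))/2).round(2))
E
```

```text
0 [-0.52  0.49 -0.23]
1 [-0.62  0.27 -0.31]
2 [-0.65  0.01 -0.36]
3 [-0.6  -0.24 -0.37]
4 [-0.48 -0.47 -0.33]
5 [-0.3  -0.64 -0.25]
6 [-0.08 -0.73 -0.14]
7 [ 0.14 -0.73 -0.02]
8 [ 0.35 -0.65  0.11]
9 [ 0.52 -0.49  0.23]
10 [ 0.62 -0.27  0.31]
11 [ 0.65 -0.01  0.36]
12 [0.6  0.24 0.37]
13 [0.48 0.47 0.33]
14 [0.3  0.64 0.25]
15 [0.08 0.73 0.14]
16 [-0.14  0.73  0.02]
17 [-0.35  0.65 -0.11]
```

```bash
(python3 -m creep '[{"hand":0,"dx":-0.52,"dy":0.49,"dz":-0.23,"wx":0,"wy":0,"wz":0},{"hand":0,"dx":-0.52,"dy":0.49,"dz":-0.23,"wx":0,"wy":0,"wz":0}]'
python3 -m creep '[{"hand":0,"dx":-0.62,"dy":0.27,"dz":-0.31,"wx":0,"wy":0,"wz":0},{"hand":0,"dx":-0.62,"dy":0.27,"dz":-0.31,"wx":0,"wy":0,"wz":0}]'
python3 -m creep '[{"hand":0,"dx":-0.65,"dy":0.01,"dz":-0.36,"wx":0,"wy":0,"wz":0},{"hand":0,"dx":-0.65,"dy":0.01,"dz":-0.36,"wx":0,"wy":0,"wz":0}]'
python3 -m creep '[{"hand":0,"dx":-0.6,"dy":-0.24,"dz":-0.37,"wx":0,"wy":0,"wz":0},{"hand":0,"dx":-0.6,"dy":-0.24,"dz":-0.37,"wx":0,"wy":0,"wz":0}]') | tee -a crank1.txt | grep -v -e grip -e rot
```

```text
clock: 7.87
ee_pos: [583.0, 82.3, 188.7]
contact_force: [2.3, -4.2, -0.8]
clock: 8.03
ee_pos: [569.8, 88.5, 182.2]
contact_force: [2.8, -3.0, 1.1]
clock: 8.2
ee_pos: [557.2, 88.9, 175.4]
contact_force: [4.7, -0.7, 1.1]
clock: 8.37
ee_pos: [545.2, 84.4, 167.8]
contact_force: [13.5, 5.3, -4.9]
```

```bash
(python3 -m creep '[{"hand":0,"dx":-0.48,"dy":-0.47,"dz":-0.33,"wx":0,"wy":0,"wz":0},{"hand":0,"dx":-0.48,"dy":-0.47,"dz":-0.33,"wx":0,"wy":0,"wz":0}]'
python3 -m creep '[{"hand":0,"dx":-0.3,"dy":-0.64,"dz":-0.25,"wx":0,"wy":0,"wz":0},{"hand":0,"dx":-0.3,"dy":-0.64,"dz":-0.25,"wx":0,"wy":0,"wz":0}]') | tee -a crank1.txt | grep -v rot
python3 - <<'E'
from plant import bot
from h import *
from scipy.spatial.transform import Rotation as R
np.set_printoptions(precision=2,suppress=True)
st=bot.read_state();M=R.from_rotvec(st["eef_rot"]).as_matrix();f=st["contact_force"]
print(f,f@U,f@Y,f@N,M[:,2],-N)
w=bot.capture("wrist");s=bot.capture("scene");d=bot.capture("side")
p=st["ee_pos"]+M[:,2]*50;a,b=proj(s,p).astype(int),proj(d,p).astype(int)
f=lambda i,x,y,h:cv2.resize(i[y-h:y+h,x-h*4//3:x+h*4//3],(400,300),interpolation=cv2.INTER_CUBIC)
cv2.imwrite("pics/m5.png",np.vstack([np.hstack([f(s["pixels"],*a,36),f(d["pixels"],*b,36)]),np.hstack([f(w["pixels"],320,240,60),cv2.resize(w["pixels"],(400,300))])]))
E
```

```text
clock: 8.53
ee_pos: [536.6, 75.3, 161.8]
contact_force: [14.0, 10.4, -3.1]
grip_width: 12.1
gripper_force: 60.0
clock: 8.7
ee_pos: [528.6, 63.3, 156.4]
contact_force: [-3.4, 4.2, 12.2]
grip_width: 0.5
gripper_force: 5.3
[-3.43  4.16 12.2 ] 4.028199196505099 4.832878466535822 11.759486307646217 [ 0.49  0.12 -0.86] [ 0.49  0.11 -0.87]
```

View pics/m5.png

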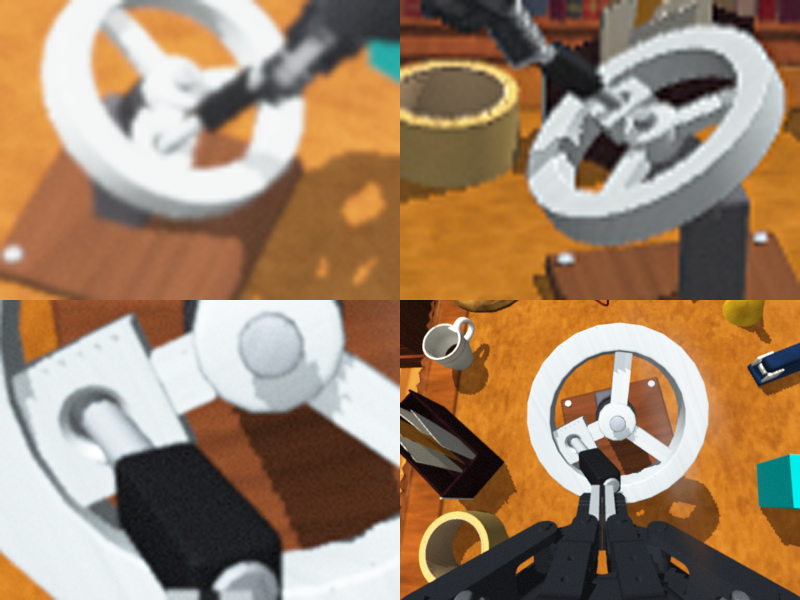

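The pin slipped in the hand. The mosaic shows it tilted but still in the eye, with the rod entering the hole at wrist pixel (277,224), the button at (338,296), and the fingers shut behind it. It was gripped too near its top. I'll back off along the axle, find the pin again and grip it lower. All 10 pictures are used, so from here I work from masks and numbers.

```bash
python3 -m creep '[{"hand":0,"dx":-0.97,"dy":-0.23,"dz":1.73,"wx":0,"wy":0,"wz":0},{"hand":0,"dx":-0.97,"dy":-0.23,"dz":1.73,"wx":0,"wy":0,"wz":0},{"hand":0,"dx":-0.97,"dy":-0.23,"dz":1.73,"wx":0,"wy":0,"wz":0},{"hand":0,"dx":-0.97,"dy":-0.23,"dz":1.73,"wx":0,"wy":0,"wz":0},{"hand":0.7,"dx":-0.97,"dy":-0.23,"dz":1.73,"wx":0,"wy":0,"wz":0},{"hand":0.7,"dx":-0.97,"dy":-0.23,"dz":1.73,"wx":0,"wy":0,"wz":0},{"hand":0.7,"dx":0,"dy":0,"dz":0,"wx":0,"wy":0,"wz":0},{"hand":0.7,"dx":0,"dy":0,"dz":0,"wx":0,"wy":0,"wz":0},{"hand":0.7,"dx":0,"dy":0,"dz":0,"wx":0,"wy":0,"wz":0},{"hand":0.7,"dx":0,"dy":0,"dz":0,"wx":0,"wy":0,"wz":0}]'
python3 - <<'E'
from plant import bot
from h import *
np.set_printoptions(precision=1,suppress=True)
ax=np.array([579.6,52,142.2])
for n in ("wrist","scene","side"):
    c=bot.capture(n);i=c["pixels"];cv2.imwrite(f"pics/r_{n}.png",i)
    a=np.array([proj(c,ax+100*np.cos(t)*U+100*np.sin(t)*Y) for t in np.linspace(0,6.28,30)]);
    x0,y0=np.maximum(a.min(0).astype(int)-20,0);x1,y1=a.max(0).astype(int)+20
    m=(i.max(2)<45).astype(np.uint8);m[:y0]=0;m[y1:]=0;m[:,:x0]=0;m[:,x1:]=0
    k,l,st,ce=cv2.connectedComponentsWithStats(m)
    print(n,"hub",proj(c,ax))
    for j in range(1,k):
        if st[j,4]>25: 
            r=cv2.minAreaRect(np.argwhere(l==j)[:,::-1].astype(np.float32)); print("  ",st[j],ce[j],cv2.boxPoints(r).round(0).tolist())
E
```

```text
clock: 9.68
ee_pos: [469.6, 48.4, 257.5]
eef_rot: [-2.926, 0.0, -0.759]
contact_force: [-0.8, 0.6, 1.0]
grip_width: 60.0
gripper_force: 0.0
wrist hub [338.8 166.6]
   [429  13  13   7  57] [433.6  15.3] [[429.0, 13.0], [441.0, 13.0], [441.0, 19.0], [429.0, 19.0]]
   [326 186  24   7  68] [336.3 188.6] [[326.0, 192.0], [326.0, 186.0], [349.0, 186.0], [349.0, 192.0]]
   [278 192  28  40 598] [292.8 209. ] [[278.0, 192.0], [305.0, 192.0], [305.0, 231.0], [278.0, 231.0]]
scene hub [287.6 257.1]
side hub [330.8 222.4]
   [303 202  16  18 149] [311.  209.1] [[303.0, 203.0], [317.0, 200.0], [320.0, 216.0], [306.0, 219.0]]
   [332 212  19   6  60] [340.3 214.1] [[332.0, 215.0], [349.0, 209.0], [350.0, 213.0], [333.0, 219.0]]
   [315 225  10   8  41] [319.6 228.9] [[315.0, 230.0], [318.0, 225.0], [324.0, 228.0], [321.0, 234.0]]
```

```bash
python3 - <<'E'
from h import *
def asc(f,x0,x1,y0,y1,s):
    g=cv2.imread(f).max(2);print(f)
    for y in range(y0,y1,s): print(y,"".join(" .:-=+*%@#"[::-1][min(9,g[y,x]//26)] for x in range(x0,x1,s if s>1 else 1)))
asc("pics/r_wrist.png",262,320,170,250,2)
asc("pics/r_side.png",295,330,193,226,1)
asc("pics/r_scene.png",280,320,240,275,1)
E
```

```text
pics/r_wrist.png
170    +*:-=====.        :+-.    
172    =*--+==.           :      
174    -*=:=:             .      
176    :*+-                      
178    .+-.                      
180    .=::       ...            
182     =:.     .====-.          
184     -:     .=+++++-          
186     :-.    -++..:=+.       .:
188      =.   .=+: ..-+.      .==
190      -:   .=+. .-++.      .+=
192       -    :=.:+@@*        -=
194       :.   .=*%@@@@.       .+
196       .:  -*@@@@@@#*        -
198        - =@@@@@@@@#@:       .
200        .=@@@@@@@@@##*      :-
202         -@@@@@@@@@##@-   .-==
204         :@@@@@@@@@###%..-====
206         =@@@@@@@@@####+======
208         +@@@@@@@@@####*===+==
210         *@@@@@@@@@####*======
212         *@@@@@@%%@####+======
214        .%@@@@%%%%@####*======
216        .@@@%%%@@@@####*-=====
218 .      :@%%@@***%@@###*======
220 ..     :@@@@-...-*@@##*======
222 ...    .@@@=.:-::-%###%++====
224 ...     +#%:::::::=@##%**++==
226 ....    .%*:::::::-@@#%**+*++
228 .....    -%::::-:-=@##+++*+-.
230 ......    *-::----+#%=::-==-.
232 ........  :%=----=*+:::::
[... 2504 characters left out ...]
      ......         ....
260         ....::::::::::::--:         ....
261           ..:--==++=:....-:         ....
262 .         ..::=+**+=:....::          ...
263 .     ....::-=+*%+-:::...::          ...
264 .      .:-=++*%%%+:.:-:....         ....
265        .-+*%%%%%%+:.::-...          ....
266        .=*%%%%%%%*-::-:...          ....
267        :*%%%%%%@%%*===:...          ....
268       .-*%%%%%@@@@%**=:.             ...
269       .+%%%@@@@@@@@%*-..            ....
270  ...  :*%@@@@@@@@@%*=:...           ....
271 .:.. .-*%@@@@@@@%*+==::..           ....
272 .:. ..-+*%@@@@%*+===---:.          .....
273 ....::--=*%%%%*+=------:           .....
274  ..:--:::-++++==------:.          ......
```

```bash
python3 - <<'E'
from plant import bot
from h import *
from scipy.spatial.transform import Rotation as R
np.set_printoptions(precision=2,suppress=True)
w=bot.capture("wrist");s=bot.capture("scene");d=bot.capture("side")
ax=np.array([579.6,52,142.2])
st=bot.read_state();M=R.from_rotvec(st["eef_rot"]).as_matrix();p=st["ee_pos"]
o,dd=ray(w,(286,189));e=o+dd*((ax-o)@N)/(dd@N);r=e-ax
print("eye",e,"theta",np.arctan2(r@Y,r@U),np.hypot(r@U,r@Y),"proj s,d",proj(s,e),proj(d,e))
b,res=tri((w,(290,227)),(d,(305,201.5)));v=b-e
print("button",b,res,"len",np.linalg.norm(v),"dir U,Y,N",v@U/np.linalg.norm(v),v@Y/np.linalg.norm(v),v@N/np.linalg.norm(v),proj(s,b))
# wrist ray points at given lengths
o,dd=ray(w,(290,227))
for k in (0,10,20,40,60,80,100):
    q=o+dd*((ax+k*N-o)@N)/(dd@N);v=q-e;print(k,q,np.linalg.norm(v),v@U,v@Y,proj(d,q),proj(s,q))
print("tool of eye",M.T@(e-p),"tool of button",M.T@(b-p))
E
```

```text
eye [562.3   96.94 138.39] theta 1.7293170527474038 48.30581730995857 proj s,d [282.21 272.92] [323.66 214.66]
button [517.79  82.61 181.32] [0.5458344077475944, 0.545834407747369] len 63.479334496589466 dir U,Y,N -0.29769740893878416 -0.06010391594989076 0.9527433709807558 [300.48 265.19]
0 [533.    95.44 121.71] 33.75405034681754 -33.348278785202666 5.213375297065316 [311.71 220.68] [292.87 282.41]
10 [530.56  93.33 131.61] 32.65803336563169 -30.86612650092781 3.71373891290475 [310.7  217.57] [294.07 279.61]
20 [528.13  91.22 141.51] 34.7932478003833 -28.383974216652824 2.214102528744157 [309.68 214.42] [295.27 276.79]
40 [523.26  87.   161.32] 46.35785966752626 -23.41966964810296 -0.785170239577001 [307.6  208.02] [297.73 271.04]
60 [518.39  82.78 181.12] 62.88703440440691 -18.45536507955299 -3.7844430078982003 [305.47 201.47] [300.23 265.18]
80 [513.52  78.56 200.92] 81.4110184322729 -13.491060511003163 -6.783715776219361 [303.29 194.77] [302.79 259.19]
100 [508.66  74.34 220.72] 100.83638049310623 -8.526755942453235 -9.782988544540547 [301.06 187.91] [305.4  253.06]
tool of eye [ 20.52 -32.13 154.33] tool of button [  2.93 -24.11  93.87]
```

```bash
cat > g.py <<'E'
from plant import bot
from h import *
from scipy.spatial.transform import Rotation as R
np.set_printoptions(precision=3,suppress=True)
w=bot.capture("wrist")
st=bot.read_state();M=R.from_rotvec(st["eef_rot"]).as_matrix();p=st["ee_pos"];print("j",st["joint_positions"])
b=np.array([518,82.7,181.2]);v=-.298*U-.06*Y+.953*N;v/=np.linalg.norm(v)
q=[]
for u in ((279,219),(295,211),(305,226),(288,236)):
    o,dd=ray(w,u);q.append(o+dd*((b-3*v-o)@v)/(dd@v))
for i in range(4): 
    e=q[(i+1)%4]-q[i];print(np.linalg.norm(e),M.T@(e/np.linalg.norm(e)))
y=M[:,1]-M[:,1]@v*v;y/=np.linalg.norm(y);x=np.cross(y,-v)
e1=q[1]-q[0];e2=q[2]-q[1];e3=q[2]-q[3];e4=q[3]-q[0]
for e in (e1,e2,e3,e4): print("ang from y in tool xy (deg)",np.degrees(np.arctan2(e@x,e@y)))
print("v",v,"centre of corners",np.mean(q,0),"vs",b-3*v)
E
python3 g.py
```

```text
j [-0.246 -0.161  2.103  0.341  0.756  1.128]
13.00056005752302 [ 0.453  0.891 -0.014]
14.658116224203908 [-0.835  0.459  0.304]
14.909343316667778 [-0.523 -0.851  0.039]
15.982033073124306 [ 0.885 -0.352 -0.304]
ang from y in tool xy (deg) 26.03303660536792
ang from y in tool xy (deg) -62.4375287913054
ang from y in tool xy (deg) 30.888410523811853
ang from y in tool xy (deg) -69.22296510653386
v [-0.701 -0.226  0.676] centre of corners [521.983  81.661 180.548] vs [520.104  83.377 179.172]
```

```bash
cat > g2.py <<'E'
from plant import bot
from h import *
from scipy.spatial.transform import Rotation as R
np.set_printoptions(precision=3,suppress=True)
st=bot.read_state();M=R.from_rotvec(st["eef_rot"]).as_matrix();p=st["ee_pos"]
b=np.array([518.5,82.5,181]);v=-.298*U-.06*Y+.953*N;v/=np.linalg.norm(v)
y=M[:,1]-M[:,1]@v*v;y/=np.linalg.norm(y);x=np.cross(y,-v);a=np.radians(27)
y2=y*np.cos(a)+x*np.sin(a);Mt=np.column_stack([np.cross(y2,-v),y2,-v])
rv=R.from_matrix(Mt@M.T).as_rotvec();print("rotvec",rv,"/6",rv/6,"shift cm",(b+30*v-p)/10,"/6",(b+30*v-p)/60,"v",v)
E
python3 g2.py
```

```text
rotvec [-0.177 -0.362  0.413] /6 [-0.03  -0.06   0.069] shift cm [ 2.704  2.774 -5.739] /6 [ 0.451  0.462 -0.956] v [-0.701 -0.226  0.676]
```

```bash
python3 -m creep '[{"hand":0.55,"dx":0.45,"dy":0.46,"dz":-0.96,"wx":-0.03,"wy":-0.06,"wz":0.069},{"hand":0.55,"dx":0.45,"dy":0.46,"dz":-0.96,"wx":-0.03,"wy":-0.06,"wz":0.069},{"hand":0.55,"dx":0.45,"dy":0.46,"dz":-0.96,"wx":-0.03,"wy":-0.06,"wz":0.069},{"hand":0.55,"dx":0.45,"dy":0.46,"dz":-0.96,"wx":-0.03,"wy":-0.06,"wz":0.069},{"hand":0.55,"dx":0.45,"dy":0.46,"dz":-0.96,"wx":-0.03,"wy":-0.06,"wz":0.069},{"hand":0.55,"dx":0.45,"dy":0.46,"dz":-0.96,"wx":-0.03,"wy":-0.06,"wz":0.069},{"hand":0.55,"dx":0,"dy":0,"dz":0,"wx":0,"wy":0,"wz":0},{"hand":0.55,"dx":0,"dy":0,"dz":0,"wx":0,"wy":0,"wz":0},{"hand":0.55,"dx":0,"dy":0,"dz":0,"wx":0,"wy":0,"wz":0}]'
python3 - <<'E'
from plant import bot
from h import *
from scipy.spatial.transform import Rotation as R
np.set_printoptions(precision=2,suppress=True)
w=bot.capture("wrist");st=bot.read_state();M=R.from_rotvec(st["eef_rot"]).as_matrix();p=st["ee_pos"]
print(st["joint_positions"],"button pred",proj(w,p+30*M[:,2]),"under pred",proj(w,p+75*M[:,2]))
g=w["pixels"].max(2);cv2.imwrite("pics/r2.png",w["pixels"])
for y in range(200,330,3): print(y,"".join(" .:-=+*%@#"[::-1][min(9,g[y,x]//26)] for x in range(240,400,3)))
E
```

```text
clock: 10.78
ee_pos: [490.2, 73.3, 219.4]
eef_rot: [-2.808, -0.502, -1.096]
contact_force: [-0.6, -0.7, -0.2]
grip_width: 47.0
gripper_force: 0.0
[-0.33 -0.08  2.32  1.03  0.48  0.05] button pred [323.73 263.24] under pred [323.61 239.58]
200 :.............:        : .=============%++%%*:        
203 :..............        ==========-::==+**@%-          
206 .:.........:...        *---:..      -=+%@%.          .
209 ::.........:..         :.           -=%@%=            
212 :.........::::        .:.           -=@@%.            
215 :.........::::        ..            ::.       .....   
218 :.:.......:::.        ..    :-:              .......  
221 :........:::::        ..  .+***=             -......  
224 :.:.....:::.:.        .   =+:.-*:            :......  
227 :::...........        .   ++--+%-        .    =:::-   
230 :.............        .  @@@@@@@%        :   .:---.   
233 ...............         :@@@@@@@@      ..+:  ....... .
236 .:.............        .*@@@@@@@#    +@@@%*: .:...:..:
239 .:.......:.....        :@@@@@@@@#    -@@@@@%:.:::::-:.
242 ..::.....:....:        .@@@@@@@
[... 1034 characters left out ...]
:..:...::::::+========:.:::::.:                    
299 ::....:*=.::::::+=- .=====-:::::..              +=    
302 :.    +@*.::::::++   =======::::::.             @%.   
305 :. .  %@%.:.::::+=:  +=++====-::::.            .#@:   
308 :. ..:@#%.:.:::-+=+++==+=++=+==::..            .#@*   
311 -    +@#%....::-*+++++=======+===:             .#@%.  
314 .   .@@#@......:%%%%%%***+++++=++*+.           -##@=  
317     -%##@:.....:++**%%%%%%%%%*%%%%%%+:         -##@* .
320     *@##@......:++++++++++***%%%%%%%%%%*+-.    =###@. 
323    .@@###::...::=++++*+++++++++**++***%%%%%%***@###%=.
326    =@####::.:..::-:=-+++++*+++++*++++++++++***%@###@% 
329    %@####:.:::.::::::::---=:-=+++++++++++++++++@####@:
```

The grip is now square to the hand and the button is where predicted, at (323,260) against (324,263). I'll descend 76 mm along the pin and close.

```bash
python3 -m creep '[{"hand":0.5,"dx":0.764,"dy":0.246,"dz":-0.737,"wx":0,"wy":0,"wz":0},{"hand":0.5,"dx":0.764,"dy":0.246,"dz":-0.737,"wx":0,"wy":0,"wz":0},{"hand":0.5,"dx":0.764,"dy":0.246,"dz":-0.737,"wx":0,"wy":0,"wz":0},{"hand":0.5,"dx":0.764,"dy":0.246,"dz":-0.737,"wx":0,"wy":0,"wz":0},{"hand":0.5,"dx":0.764,"dy":0.246,"dz":-0.737,"wx":0,"wy":0,"wz":0},{"hand":0.5,"dx":0.764,"dy":0.246,"dz":-0.737,"wx":0,"wy":0,"wz":0},{"hand":0.5,"dx":0.764,"dy":0.246,"dz":-0.737,"wx":0,"wy":0,"wz":0},{"hand":0.5,"dx":0,"dy":0,"dz":0,"wx":0,"wy":0,"wz":0},{"hand":0.5,"dx":0,"dy":0,"dz":0,"wx":0,"wy":0,"wz":0}]'
python3 -m creep '[{"hand":0,"dx":0,"dy":0,"dz":0,"wx":0,"wy":0,"wz":0},{"hand":0,"dx":0,"dy":0,"dz":0,"wx":0,"wy":0,"wz":0},{"hand":0,"dx":0,"dy":0,"dz":0,"wx":0,"wy":0,"wz":0},{"hand":0,"dx":0,"dy":0,"dz":0,"wx":0,"wy":0,"wz":0},{"hand":0,"dx":0,"dy":0,"dz":0,"wx":0,"wy":0,"wz":0},{"hand":0,"dx":0,"dy":0,"dz":0,"wx":0,"wy":0,"wz":0},{"hand":0,"dx":0,"dy":0,"dz":0,"wx":0,"wy":0,"wz":0}]'
```

```text
clock: 11.58
ee_pos: [543.8, 91.3, 167.8]
eef_rot: [-2.807, -0.505, -1.096]
contact_force: [-0.1, -0.4, -0.4]
grip_width: 42.6
gripper_force: 0.0
clock: 12.17
ee_pos: [543.3, 90.8, 167.6]
eef_rot: [-2.808, -0.505, -1.097]
contact_force: [0.6, -0.6, -0.7]
grip_width: -0.2
gripper_force: 0.0
```

The fingers closed above the pin, so it sits deeper than the side-view pixel suggested. I'll triangulate the button from the two wrist views instead.

```bash
python3 - <<'E'
from plant import bot
from h import *
from scipy.spatial.transform import Rotation as R
np.set_printoptions(precision=2,suppress=True)
w=bot.capture("wrist");st=bot.read_state()
def T(p,r):
    t=np.eye(4);t[:3,:3]=R.from_rotvec(r).as_matrix();t[:3,3]=p;return t
H=np.linalg.inv(T(st["ee_pos"],st["eef_rot"]))@w["T"];print(H)
c1=dict(mtx=w["mtx"],T=T([469.6,48.4,257.5],[-2.926,0,-.759])@H)
c2=dict(mtx=w["mtx"],T=T([490.2,73.3,219.4],[-2.808,-.502,-1.096])@H)
s=bot.capture("scene");d=bot.capture("side")
for lab,u1,u2 in (("button",(290,227.5),(323,260)),("eye",(286,189),(324,224))):
    q,r=tri((c1,u1),(c2,u2));a=q-np.array([579.6,52,142.2]);print(lab,q,r,"UYN",a@U,a@Y,a@N,"side",proj(d,q),"scene",proj(s,q))
M=R.from_rotvec(st["eef_rot"]).as_matrix();print(st["ee_pos"],M)
E
```

```text
[[   0.     -0.95   -0.3    77.11]
 [   1.     -0.      0.     -0.38]
 [  -0.     -0.3     0.95 -172.87]
 [   0.      0.      0.      1.  ]]
button [516.03  81.53 186.5 ] [0.22016113344816524, 0.22016113344819527] UYN -25.627620555695195 43.23321893067039 65.94415659450532 side [304.45 199.68] scene [301.31 263.73]
eye [556.94  93.8  151.12] [0.36675900568600783, 0.3667590056859031] UYN -6.400484143128471 45.85958006143397 13.999797713463758 side [321.52 210.65] scene [284.55 269.54]
[543.34  90.84 167.6 ] [[ 0.69  0.33  0.64]
 [ 0.27 -0.94  0.2 ]
 [ 0.67  0.04 -0.74]]
```

```bash
python3 -m creep '[{"hand":0.55,"dx":0,"dy":0,"dz":0,"wx":0,"wy":0,"wz":0},{"hand":0.55,"dx":0,"dy":0,"dz":0,"wx":0,"wy":0,"wz":0},{"hand":0.55,"dx":0,"dy":0,"dz":0,"wx":0,"wy":0,"wz":0},{"hand":0.55,"dx":0,"dy":0,"dz":0,"wx":0,"wy":0,"wz":0},{"hand":0.55,"dx":-0.9,"dy":-0.28,"dz":1.04,"wx":0,"wy":0,"wz":0},{"hand":0.55,"dx":-0.9,"dy":-0.28,"dz":1.04,"wx":0,"wy":0,"wz":0},{"hand":0.55,"dx":-0.9,"dy":-0.28,"dz":1.04,"wx":0,"wy":0,"wz":0},{"hand":0.55,"dx":-0.9,"dy":-0.28,"dz":1.04,"wx":0,"wy":0,"wz":0},{"hand":0.55,"dx":-0.9,"dy":-0.28,"dz":1.04,"wx":0,"wy":0,"wz":0},{"hand":0.55,"dx":0,"dy":0,"dz":0,"wx":0,"wy":0,"wz":0},{"hand":0.55,"dx":0,"dy":0,"dz":0,"wx":0,"wy":0,"wz":0}]'
python3 - <<'E'
from plant import bot
from h import *
from scipy.spatial.transform import Rotation as R
np.set_printoptions(precision=2,suppress=True)
w=bot.capture("wrist");st=bot.read_state();M=R.from_rotvec(st["eef_rot"]).as_matrix();p=st["ee_pos"]
s=bot.capture("scene");d=bot.capture("side")
for b in ((517,82,184),(518,82.5,181)): print("button",proj(w,b),proj(d,b),proj(s,b),M.T@(np.array(b)-p))
ax=np.array([579.6,52,142.2]);print("hub",proj(w,ax))
def asc(i,x0,x1,y0,y1,s):
    g=i["pixels"].max(2)
    for y in range(y0,y1,s): print(y,"".join(" .:-=+*%@#"[::-1][min(9,g[y,x]//26)] for x in range(x0,x1,s)))
asc(w,270,380,190,290,2);print();asc(d,292,335,190,225,1);print();asc(s,275,315,252,282,1)
for n,c in (("w",w),("s",s),("d",d)): cv2.imwrite(f"pics/{n}6.png",c["pixels"]);np.savez(f"{n}6.npz",**c)
E
```

```text
clock: 13.23
ee_pos: [498.7, 76.6, 220.2]
eef_rot: [-2.808, -0.505, -1.099]
contact_force: [0.1, -0.2, -0.2]
grip_width: 47.0
gripper_force: 0.0
button [322.74 274.44] [304.87 200.54] [300.88 264.4 ] [-10.08  -0.35  39.18]
button [322.31 274.4 ] [305.3  201.57] [300.44 265.21] [-11.28  -0.61  42.14]
hub [385.74 232.98]
190 :...::....              :+:::::::::::::::::::::::..::::
192 ::::::....              +-:::::::::::::::::::::::::::::
194 ::::::...              :=:::::::::::..:::::::::::::::::
196 ..::::...              +-::::::::::.:..::::::::::::::::
198 ....:....             :+::::::::::...::::::::::::::::::
200 :.:.::..              =+===----:::....:::::::++++==---:
202 ...:.::.             .=-==========-------:::++=+==+++++
204 ...::::.             -  =============+======*+========+
206 ....:...            .:  ===================+*+=====++++
208 ......:             -:.====================**+==++%%%%%
210 ......:             =++====================**++*%@%%*++
212 .....::             +======================%*+%@%%%=.  
214 .......            .+===--=--=====-----===+%**@%%*-    
[... 4552 characters left out ...]
%%%%%%%*-::::...         
267 =.          -*%%%%%%%%%*===:...         
268 =          .=*%%%%%@@@@%%*=..           
269 -          .+%%%@@@@@@@@%*-..           
270 -     ...  :*%@@@@@@@@@%*=:..           
271 :    .:.. .-*%@@@@@@@%*+==:...          
272      .:. ..-+*%@@@@@*+==----:.          
273      ....::--=+%%%%*+=------:.          
274       ..::-:::-++++==------:.          .
275         ......:-====------:.          .:
276              ..--==------:.           :=
277               .:--------::.          .=+
278               ..::::::::....        .-+*
279                      ..........    .-++*
280                       .............-++**
281 ..                      .........:=++***
```

```bash
python3 - <<'E'
from h import *
from scipy.optimize import least_squares
H=np.array([[0,-.954,-.301,77.1],[1,0,0,-.4],[0,-.301,.954,-172.9],[0,0,0,1.]])
z=np.load("w6.npz");c=dict(mtx=z["mtx"],T=H)
def pin(q,px,pz):
    bx,bz,f=q; a=np.array([-np.sin(f),-np.cos(f)]) # axis towards button in (x,z) tool
    n=np.array([np.cos(f),-np.sin(f)])
    o=np.array([bx,bz])-45*a+pz*a+px*n
    return o
def rows(q): return [proj(c,(o[0],0,o[1]))[1] for o in (pin(q,0,45),pin(q,9,42),pin(q,9,0))]
obs=np.array([274,261,241.5])
for f in (0.0,.1,.2,.3,.4):
    r=least_squares(lambda q:np.r_[np.array(rows([q[0],q[1],f]))-obs],[-10,40]);q=[*r.x,f]
    wid=[proj(c,(o[0],9,o[1]))[0]-proj(c,(o[0],-9,o[1]))[0] for o in (pin(q,9,42),pin(q,9,0))]
    print(f,r.x,r.fun,"widths",wid,"under",pin(q,0,0),"btn d 10mm ->",proj(c,(q[0],5,q[1]))[0]-proj(c,(q[0],-5,q[1]))[0])
r=least_squares(lambda q:np.array(rows(q))-obs,[-10,40,.1]);print(r.x,r.fun,"under",pin(r.x,0,0))
E
```

```text
0.0 [-22.45134275  69.43859852] [ 0.35385187 -0.62046419  0.30725445] widths [np.float64(26.491322938335315), np.float64(22.96930762875496)] under [-22.45134275 114.43859852] btn d 10mm -> 14.726023921947046
0.1 [-39.92063915 113.75847945] [-0.49823255  0.77975544 -0.3182655 ] widths [np.float64(22.482667581021985), np.float64(19.977776668527326)] under [-35.4281354  158.53366688] btn d 10mm -> 12.458200364461959
0.2 [-57.44913974 158.52639662] [-1.24596528  1.80270279 -0.62108198] widths [np.float64(19.502805841108568), np.float64(17.672644625324438)] under [-48.50901985 202.62939262] btn d 10mm -> 10.782181157231378
0.3 [-74.41259231 202.09365548] [-1.88699299  2.57537565 -0.76123337] widths [np.float64(17.276197426673093), np.float64(15.905066624862911)] under [-61.11418301 245.08379749] btn d 10mm -> 9.534638492576846
0.4 [-90.39055644 243.35112839] [-2.43964179  3.18046964 -0.81496802] widths [np.float64(15.592302610111005), np.float64(14.544549890627422)] under [-72.86673104 284.79887312] btn d 10mm -> 8.593592115317904
[-2.94379442e+01  8.71222926e+01  4.03375395e-02] [-2.95585778e-12 -4.71800377e-12 -2.42721399e-11] under [-27.62324713 132.08568743]
```

Apparent widths put the button about 60 mm ahead of the TCP and about 18 mm off along tool x: the pin has slid fully in and leans about 13°. The grip failed by pivoting about the closing axis. So I'll turn the hand 90°, making the closing axis roughly tangential, and co-rotate it while cranking. I'll look again after the turn, which also gives a wide-baseline view.

```bash
python3 -m creep '[{"hand":0.55,"dx":-0.09,"dy":-0.036,"dz":-0.089,"wx":-0.0718,"wy":-0.0224,"wz":0.083},{"hand":0.55,"dx":-0.09,"dy":-0.036,"dz":-0.089,"wx":-0.0718,"wy":-0.0224,"wz":0.083},{"hand":0.55,"dx":-0.09,"dy":-0.036,"dz":-0.089,"wx":-0.0718,"wy":-0.0224,"wz":0.083},{"hand":0.55,"dx":-0.09,"dy":-0.036,"dz":-0.089,"wx":-0.0718,"wy":-0.0224,"wz":0.083},{"hand":0.55,"dx":-0.09,"dy":-0.036,"dz":-0.089,"wx":-0.0718,"wy":-0.0224,"wz":0.083},{"hand":0.55,"dx":-0.09,"dy":-0.036,"dz":-0.089,"wx":-0.0718,"wy":-0.0224,"wz":0.083},{"hand":0.55,"dx":-0.09,"dy":-0.036,"dz":-0.089,"wx":-0.0718,"wy":-0.0224,"wz":0.083},{"hand":0.55,"dx":-0.09,"dy":-0.036,"dz":-0.089,"wx":-0.0718,"wy":-0.0224,"wz":0.083},{"hand":0.55,"dx":-0.09,"dy":-0.036,"dz":-0.089,"wx":-0.0718,"wy":-0.0224,"wz":0.083},{"hand":0.55,"dx":-0.09,"dy":-0.036,"dz":-0.089,"wx":-0.0718,"wy":-0.0224,"wz":0.083},{"hand":0.55,"dx":-0.09,"dy":-0.036,"dz":-0.089,"wx":-0.0718,"wy":-0.0224,"wz":0.083},{"hand":0.55,"dx":-0.09,"dy":-0.036,"dz":-0.089,"wx":-0.0718,"wy":-0.0224,"wz":0.083},{"hand":0.55,"dx":-0.09,"dy":-0.036,"dz":-0.089,"wx":-0.0718,"wy":-0.0224,"wz":0.083},{"hand":0.55,"dx":-0.09,"dy":-0.036,"dz":-0.089,"wx":-0.0718,"wy":-0.0224,"wz":0.083},{"hand":0.55,"dx":0,"dy":0,"dz":0,"wx":0,"wy":0,"wz":0},{"hand":0.55,"dx":0,"dy":0,"dz":0,"wx":0,"wy":0,"wz":0},{"hand":0.55,"dx":0,"dy":0,"dz":0,"wx":0,"wy":0,"wz":0}]'
python3 - <<'E'
from plant import bot
from h import *
from scipy.spatial.transform import Rotation as R
np.set_printoptions(precision=3,suppress=True)
w=bot.capture("wrist");st=bot.read_state();M=R.from_rotvec(st["eef_rot"]).as_matrix();p=st["ee_pos"]
print(st["joint_positions"],M)
np.savez("w7.npz",**w)
print("axis at z=40,60,100",[proj(w,p+k*M[:,2]) for k in (40,60,100)],"axle",proj(w,np.array([579.6,52,142.2])))
g=w["pixels"].max(2)
for y in range(190,300,2): print(y,"".join(" .:-=+*%@#"[::-1][min(9,g[y,x]//26)] for x in range(270,380,2)))
E
```

```text
clock: 14.8
ee_pos: [485.8, 72.0, 206.7]
eef_rot: [1.475, 2.115, 0.793]
contact_force: [0.6, -0.2, -0.7]
grip_width: 46.8
gripper_force: 0.0
[-0.353 -0.054  2.352  1.125  0.475 -1.644] [[-0.334  0.689  0.643]
 [ 0.942  0.267  0.203]
 [-0.031  0.673 -0.739]]
axis at z=40,60,100 [array([323.295, 258.365]), array([323.3 , 247.64]), array([323.308, 230.522])] axle [343.463 288.148]
190 ========+===========++++++++==-.                 .:::..
192 ================+++++=+++==:.                         .
194 ========+======+++++++=-:                              
196 =============+++++++-.                                 
198 ========+===+++++=-.                                   
200 ==========++++++-.                                     
202 ========++++++=.                                       
204 =======+++++=:                                         
206 ======+++++-.                                          
208 ====+++++-.                                            
210 ===+++++-                                              
212 ==+++++-                                               
[... 1865 characters left out ...]
  ======+=+=++======%@%%%***+-                 ....::::
278  :==========+=======+@%%%***=.                 ....::::
280  -========+=+===+====*%%%***-      .-=-:       ...::::.
282  -=======+==+=========%%%**+: ....-+*+=-:       .:--:..
284  =======+++=+====++===*%%**+:....:+*+-:...        .:---
286  ========++===========.=%**=:....-*+:.....           .:
288  =========+======++==- .*+*=:....-%=......             
290  ========+=+=====+++++ :++*=:....-*:......             
292  =======+===+====++====+++-+:....:+:......             
294  ========++======++++++++-:=:.....--......             
296  ========+======+==-++++:..:-:...  .:....              
298  ======+==+++==-::-=++- ....::.      ...
```

```bash
python3 - <<'E'
from plant import bot
from h import *
from scipy.spatial.transform import Rotation as R
np.set_printoptions(precision=2,suppress=True)
a=np.load("w6.npz");b=np.load("w7.npz");st=bot.read_state();M=R.from_rotvec(st["eef_rot"]).as_matrix();p=st["ee_pos"];ax=np.array([579.6,52,142.2])
f=lambda u6,u7:tri((a,u6),(b,u7))
def show(n,q):
    d=q-ax;print(n,q,"UYN",d@U,d@Y,d@N,"tool",M.T@(q-p))
q,r=f((323.5,274),(336.5,258));print(r);show("button",q)
# hub axle: from w6 & w7 estimates not seen; underside mid in w7 (uphill side): far edge row 231, x idx 26..37
q2,r2=f((327,229+4),(334,226));print(r2);show("hole?",q2)
for k in range(0,1): pass
# top face corners in w7 on plane thru button perpendicular to tool z
for u in ((322,247),(348,247),(326,266),(350,260)):
    o,d=ray(b,u);k=((q-o)@M[:,2]-3)/(d@M[:,2]);t=M.T@(o+k*d-p);print(t)
E
```

```text
[0.0992034700086412, 0.09920347000858938]
button [518.57  82.01 180.89] UYN -26.194845161331465 43.12709865301603 59.803173355462405 tool [-0.66  7.79 42.21]
[0.1095721193949025, 0.10957211939487395]
hole? [575.68  96.29 117.97] UYN -6.6848229484526875 44.020579796482615 -24.112645021070332 tool [ -4.31   8.6  128.29]
[ 7.31 -0.75 39.21]
[ 7.3  14.35 39.21]
[-4.5   1.59 39.21]
[-0.74 15.68 39.21]
```

Wide-baseline triangulation (0.1 mm residual) gives the button at (518.6,82,180.9), so about 18 mm of rod is exposed. The miss came from the earlier approach stopping short.

```bash
python3 -m creep '[{"hand":0.5,"dx":0.62,"dy":0.24,"dz":0.61,"wx":0,"wy":0,"wz":0},{"hand":0.5,"dx":0.748,"dy":0.236,"dz":-0.859,"wx":0,"wy":0,"wz":0},{"hand":0.5,"dx":0.748,"dy":0.236,"dz":-0.859,"wx":0,"wy":0,"wz":0},{"hand":0.5,"dx":0.748,"dy":0.236,"dz":-0.859,"wx":0,"wy":0,"wz":0},{"hand":0.5,"dx":0.748,"dy":0.236,"dz":-0.859,"wx":0,"wy":0,"wz":0},{"hand":0.5,"dx":0.748,"dy":0.236,"dz":-0.859,"wx":0,"wy":0,"wz":0},{"hand":0.5,"dx":0.748,"dy":0.236,"dz":-0.859,"wx":0,"wy":0,"wz":0},{"hand":0.5,"dx":0.748,"dy":0.236,"dz":-0.859,"wx":0,"wy":0,"wz":0},{"hand":0.5,"dx":0.748,"dy":0.236,"dz":-0.859,"wx":0,"wy":0,"wz":0},{"hand":0.5,"dx":0,"dy":0,"dz":0,"wx":0,"wy":0,"wz":0},{"hand":0.5,"dx":0,"dy":0,"dz":0,"wx":0,"wy":0,"wz":0}]'
python3 - <<'E'
from plant import bot
from h import *
from scipy.spatial.transform import Rotation as R
np.set_printoptions(precision=2,suppress=True)
st=bot.read_state();M=R.from_rotvec(st["eef_rot"]).as_matrix();p=st["ee_pos"]
w=bot.capture("wrist");b=np.array([518.6,82,180.9]);print("button in tool",M.T@(b-p),"pixel pred",proj(w,b),"TCP N",(p-np.array([579.6,52,142.2]))@N)
g=w["pixels"].max(2)
for y in range(200,400,4): print(y,"".join(" .:-=+*%@#"[::-1][min(9,g[y,x]//26)] for x in range(240,410,4)))
E
```

```text
clock: 15.77
ee_pos: [551.6, 93.4, 143.8]
eef_rot: [1.474, 2.116, 0.792]
contact_force: [1.2, 0.9, 0.5]
grip_width: 42.7
gripper_force: 0.0
button in tool [ -0.87  -0.92 -50.94] pixel pred [320.48 345.92] TCP N 10.311835090606477
200 +======+=========-+  :::::.................
204 ==================+.-:..:..................
208 +================-===:..:::................
212 +================-===::----::.....:....:...
216 =================+=+=======-----::.....:...
220 +============++++++======---::--::::...:...
224 =========++==+++++=:               ..:.....
228 +=======++=++=+=.                      .:..
232 +=====++++++-                            ..
236 +===++++++:                                
240 ===+++++=                                  
244 ==++++=                                    
248 +++++.                                     
252 +++:                                       
256 ++.                                        
260 +.                         .::...          
264                              ......:.      
268                              .::.:::..:    
272   
[... 829 characters left out ...]
##+--:::-%@%    ...@###@*+++
344 +++@@###+:....*#@-----:-=@@     :-%####@+==
348 ---@####.......#%--------@@     ..+####%..=
352 @--@#@#@.......#@-------+@#.      .###@%.+@
356 @+=@###+.......@#+------@@@.       ###@%-@@
360 @@@@###-......-*#@*---=@#@:.       @##@@@@@
364 #@@@###......=++*%+--:*.....       =##@@#@@
368 @@@@###.....+++=.-:...=.....        ##@@#@@
372 @##@##%....+++....-... :...  ...    ##@@@@@
376 @@@@##=..:+++     ..        ....+*+.##@@@@@
380 #@@@@@..-+++       .:.    ......++@@##@#@@@
384 @#@@@#.=++=        .:....::.....-+%@=#@@@@@
388 #@@@@@+++:        ....:..::......+=- #@@@@@
392 @@@@@%++.        .::.::.::....:.::.-.#@@@@@
396 @@@%@*+         .:::..:.:....:..:.:%+@@@@@@
```

The pin stands between the fingers, with the button at (322,348) against a predicted (320,346). I'll close.

```bash
python3 -m creep '[{"hand":0,"dx":0,"dy":0,"dz":0,"wx":0,"wy":0,"wz":0},{"hand":0,"dx":0,"dy":0,"dz":0,"wx":0,"wy":0,"wz":0},{"hand":0,"dx":0,"dy":0,"dz":0,"wx":0,"wy":0,"wz":0},{"hand":0,"dx":0,"dy":0,"dz":0,"wx":0,"wy":0,"wz":0},{"hand":0,"dx":0,"dy":0,"dz":0,"wx":0,"wy":0,"wz":0},{"hand":0,"dx":0,"dy":0,"dz":0,"wx":0,"wy":0,"wz":0},{"hand":0,"dx":0,"dy":0,"dz":0,"wx":0,"wy":0,"wz":0}]'
python3 - <<'E'
from plant import bot
from h import *
from scipy.spatial.transform import Rotation as R
np.set_printoptions(precision=3,suppress=True)
st=bot.read_state();M=R.from_rotvec(st["eef_rot"]).as_matrix();p=st["ee_pos"]
ax=np.array([579.6,52,142.2]);e=ax-6.7*U+42.5*Y
z=M[:,2];rv=np.cross(z,-N);rv*=np.arcsin(np.linalg.norm(rv))/np.linalg.norm(rv)
print("align rotvec",rv,"z",z,"eye in tool",M.T@(e-p))
Rm=R.from_rotvec(rv).as_matrix()
# rotate about the eye, then set tip 36 mm deep: TCP sits (60-36)+? pin z of TCP ~ -6 -> TCP 18 mm above mouth
tgt=e+18*N; print("TCP shift cm",(tgt-p)/10, "pure rotation about eye",(e+Rm@(p-e)-p)/10, "My after",Rm@M[:,1]@np.array([U,Y,N]).T,st["joint_positions"])
E
```

```text
clock: 16.4
ee_pos: [551.8, 93.1, 144.6]
eef_rot: [1.471, 2.116, 0.791]
contact_force: [0.4, 0.1, -1.1]
grip_width: 16.4
gripper_force: 60.1
align rotvec [-0.092  0.199 -0.026] z [ 0.643  0.203 -0.738] eye in tool [-4.954  4.453 12.03 ]
TCP shift cm [ 0.37  -0.307  0.988] pure rotation about eye [0.14  0.094 0.222] My after [0.994 0.111 0.   ] [-0.199  0.217  2.323  1.78   0.34  -2.23 ]
```

Gripped (16.4 mm, 60 N). Now I straighten the pin to the axle direction about the eye, drawing back about 5 mm so the rod is about 37 mm deep.

```bash
python3 -m creep '[{"hand":0,"dx":-0.005,"dy":0.005,"dz":0.058,"wx":-0.0092,"wy":0.0199,"wz":-0.0026},{"hand":0,"dx":-0.005,"dy":0.005,"dz":0.058,"wx":-0.0092,"wy":0.0199,"wz":-0.0026},{"hand":0,"dx":-0.005,"dy":0.005,"dz":0.058,"wx":-0.0092,"wy":0.0199,"wz":-0.0026},{"hand":0,"dx":-0.005,"dy":0.005,"dz":0.058,"wx":-0.0092,"wy":0.0199,"wz":-0.0026},{"hand":0,"dx":-0.005,"dy":0.005,"dz":0.058,"wx":-0.0092,"wy":0.0199,"wz":-0.0026},{"hand":0,"dx":-0.005,"dy":0.005,"dz":0.058,"wx":-0.0092,"wy":0.0199,"wz":-0.0026},{"hand":0,"dx":-0.005,"dy":0.005,"dz":0.058,"wx":-0.0092,"wy":0.0199,"wz":-0.0026},{"hand":0,"dx":-0.005,"dy":0.005,"dz":0.058,"wx":-0.0092,"wy":0.0199,"wz":-0.0026},{"hand":0,"dx":-0.005,"dy":0.005,"dz":0.058,"wx":-0.0092,"wy":0.0199,"wz":-0.0026},{"hand":0,"dx":-0.005,"dy":0.005,"dz":0.058,"wx":-0.0092,"wy":0.0199,"wz":-0.0026},{"hand":0,"dx":0,"dy":0,"dz":0,"wx":0,"wy":0,"wz":0},{"hand":0,"dx":0,"dy":0,"dz":0,"wx":0,"wy":0,"wz":0}]'
cat > s.py <<'E'
from plant import bot
from h import *
from scipy.spatial.transform import Rotation as R
np.set_printoptions(precision=3,suppress=True)
st=bot.read_state();M=R.from_rotvec(st["eef_rot"]).as_matrix();p=st["ee_pos"];F=np.array([U,Y,N])
print("z UYN",F@M[:,2],"y UYN",F@M[:,1],"p UYN",F@(p-np.array([579.6,52,142.2])),"f UYN",F@st["contact_force"],"torque",F@st["ft_torque"],st["joint_positions"],st["grip_width"])
E
python3 s.py
```

```text
clock: 17.4
ee_pos: [551.4, 94.0, 150.3]
eef_rot: [1.58, 2.24, 0.551]
contact_force: [-1.1, -0.5, -0.3]
grip_width: 16.3
gripper_force: 60.1
z UYN [ 0.001  0.001 -1.   ] y UYN [0.994 0.112 0.001] p UYN [-11.426  47.367  15.995] f UYN [-1.194 -0.205  0.344] torque [-0.032  0.284 -0.013] [-0.06   0.163  2.127  0.406  0.373 -0.746] 16.287718167620326
```

Straight and still gripped. Now cranking: the hand co-rotates 0.1 rad per row, going in the negative direction first. I'll print the step table.

```bash
python3 - <<'E'
from h import *
np.set_printoptions(suppress=True)
for k in range(13):
    t=1.82-.3*k; print(round(t,2),((pos(t-.3)-pos(t))/3).round(3))
print(.1*N)
E
```

```text
1.82 [0.35  0.125 0.213]
1.52 [ 0.373 -0.     0.21 ]
1.22 [ 0.364 -0.126  0.188]
0.92 [ 0.322 -0.241  0.149]
0.62 [ 0.251 -0.334  0.097]
0.32 [ 0.157 -0.397  0.036]
0.02 [ 0.05  -0.425 -0.028]
-0.28 [-0.062 -0.414 -0.089]
-0.58 [-0.168 -0.367 -0.143]
-0.88 [-0.259 -0.287 -0.184]
-1.18 [-0.328 -0.182 -0.208]
-1.48 [-0.366 -0.06  -0.214]
-1.78 [-0.372  0.068 -0.201]
[-0.0486856  -0.01138914  0.0866    ]
```

```bash
for i in 1; do python3 -m creep '[{"hand":0,"dx":0.35,"dy":0.125,"dz":0.213,"wx":0.0487,"wy":0.0114,"wz":-0.0866},{"hand":0,"dx":0.35,"dy":0.125,"dz":0.213,"wx":0.0487,"wy":0.0114,"wz":-0.0866},{"hand":0,"dx":0.35,"dy":0.125,"dz":0.213,"wx":0.0487,"wy":0.0114,"wz":-0.0866}]'; python3 s.py
python3 -m creep '[{"hand":0,"dx":0.373,"dy":0,"dz":0.21,"wx":0.0487,"wy":0.0114,"wz":-0.0866},{"hand":0,"dx":0.373,"dy":0,"dz":0.21,"wx":0.0487,"wy":0.0114,"wz":-0.0866},{"hand":0,"dx":0.373,"dy":0,"dz":0.21,"wx":0.0487,"wy":0.0114,"wz":-0.0866}]';python3 s.py
python3 -m creep '[{"hand":0,"dx":0.364,"dy":-0.126,"dz":0.188,"wx":0.0487,"wy":0.0114,"wz":-0.0866},{"hand":0,"dx":0.364,"dy":-0.126,"dz":0.188,"wx":0.0487,"wy":0.0114,"wz":-0.0866},{"hand":0,"dx":0.364,"dy":-0.126,"dz":0.188,"wx":0.0487,"wy":0.0114,"wz":-0.0866}]';python3 s.py; done | grep -v -e ee_pos -e eef -e contact -e grip_w
```

```text
clock: 17.65
gripper_force: 60.5
z UYN [-0.005  0.002 -1.   ] y UYN [ 0.981 -0.193 -0.005] p UYN [-2.355 49.185 15.671] f UYN [-4.082 -1.7    1.688] torque [-0.387  1.195 -0.   ] [-0.049  0.166  2.102  0.368  0.396 -0.391] 16.493609043147025
clock: 17.9
gripper_force: 60.3
z UYN [-0.007  0.004 -1.   ] y UYN [ 0.88  -0.474 -0.008] p UYN [ 8.669 47.465 15.421] f UYN [-5.644  1.343  0.555] torque [0.472 1.322 0.014] [-0.047  0.17   2.075  0.347  0.42  -0.067] 16.19080045300662
clock: 18.15
gripper_force: 60.4
z UYN [-0.009  0.006 -1.   ] y UYN [ 0.7   -0.714 -0.01 ] p UYN [19.217 42.419 15.3  ] f UYN [-4.368  7.68  -0.341] torque [ 1.736  1.052 -0.004] [-0.055  0.175  2.048  0.341  0.445  0.236] 16.01693336047131
```

```bash
for i in 1; do python3 -m creep '[{"hand":0,"dx":0.311,"dy":-0.192,"dz":0.149,"wx":0.0487,"wy":0.0114,"wz":-0.0866},{"hand":0,"dx":0.311,"dy":-0.192,"dz":0.149,"wx":0.0487,"wy":0.0114,"wz":-0.0866},{"hand":0,"dx":0.311,"dy":-0.192,"dz":0.149,"wx":0.0487,"wy":0.0114,"wz":-0.0866}]'; python3 s.py
python3 -m creep '[{"hand":0,"dx":0.251,"dy":-0.334,"dz":0.097,"wx":0.0487,"wy":0.0114,"wz":-0.0866},{"hand":0,"dx":0.251,"dy":-0.334,"dz":0.097,"wx":0.0487,"wy":0.0114,"wz":-0.0866},{"hand":0,"dx":0.251,"dy":-0.334,"dz":0.097,"wx":0.0487,"wy":0.0114,"wz":-0.0866}]';python3 s.py
python3 -m creep '[{"hand":0,"dx":0.157,"dy":-0.397,"dz":0.036,"wx":0.0487,"wy":0.0114,"wz":-0.0866},{"hand":0,"dx":0.157,"dy":-0.397,"dz":0.036,"wx":0.0487,"wy":0.0114,"wz":-0.0866},{"hand":0,"dx":0.157,"dy":-0.397,"dz":0.036,"wx":0.0487,"wy":0.0114,"wz":-0.0866}]';python3 s.py
python3 -m creep '[{"hand":0,"dx":0.05,"dy":-0.425,"dz":-0.028,"wx":0.0487,"wy":0.0114,"wz":-0.0866},{"hand":0,"dx":0.05,"dy":-0.425,"dz":-0.028,"wx":0.0487,"wy":0.0114,"wz":-0.0866},{"hand":0,"dx":0.05,"dy":-0.425,"dz":-0.028,"wx":0.0487,"wy":0.0114,"wz":-0.0866}]';python3 s.py; done | grep -v -e ee_pos -e eef -e contact -e grip_w
```

```text
clock: 18.4
gripper_force: 60.4
z UYN [-0.007  0.007 -1.   ] y UYN [ 0.458 -0.889 -0.009] p UYN [29.325 35.258 15.329] f UYN [-0.852 10.756 -1.406] torque [ 2.47   0.424 -0.077] [-0.067  0.179  2.026  0.343  0.465  0.526] 16.661606072726435
clock: 18.65
gripper_force: 60.1
z UYN [-0.002  0.006 -1.   ] y UYN [ 0.174 -0.985 -0.006] p UYN [38.035 23.676 15.485] f UYN [ 4.295 14.272 -5.449] torque [ 3.048 -0.777 -0.032] [-0.09   0.183  2.007  0.359  0.48   0.794] 16.716667687234043
clock: 18.9
gripper_force: 60.5
z UYN [ 0.002  0.005 -1.   ] y UYN [-0.125 -0.992 -0.005] p UYN [42.741 10.186 15.724] f UYN [ 7.942 12.445 -7.192] torque [ 2.755 -1.548 -0.027] [-0.118  0.187  1.996  0.381  0.492  1.052] 16.307997663198343
clock: 19.15
gripper_force: 60.4
z UYN [ 0.006  0.002 -1.   ] y UYN [-0.412 -0.911 -0.004] p UYN [43.461 -3.807 15.982] f UYN [10.474 10.064 -6.495] torque [ 2.301 -2.094 -0.025] [-0.149  0.189  1.993  0.408  0.497  1.302] 16.456607546574478
```

```bash
for i in 1; do python3 -m creep '[{"hand":0,"dx":-0.006,"dy":-0.4,"dz":-0.056,"wx":0.0487,"wy":0.0114,"wz":-0.0866},{"hand":0,"dx":-0.006,"dy":-0.4,"dz":-0.056,"wx":0.0487,"wy":0.0114,"wz":-0.0866},{"hand":0,"dx":-0.006,"dy":-0.4,"dz":-0.056,"wx":0.0487,"wy":0.0114,"wz":-0.0866}]'; python3 s.py
python3 -m creep '[{"hand":0,"dx":-0.168,"dy":-0.367,"dz":-0.143,"wx":0.0487,"wy":0.0114,"wz":-0.0866},{"hand":0,"dx":-0.168,"dy":-0.367,"dz":-0.143,"wx":0.0487,"wy":0.0114,"wz":-0.0866},{"hand":0,"dx":-0.168,"dy":-0.367,"dz":-0.143,"wx":0.0487,"wy":0.0114,"wz":-0.0866}]';python3 s.py
python3 -m creep '[{"hand":0,"dx":-0.259,"dy":-0.287,"dz":-0.184,"wx":0.0487,"wy":0.0114,"wz":-0.0866},{"hand":0,"dx":-0.259,"dy":-0.287,"dz":-0.184,"wx":0.0487,"wy":0.0114,"wz":-0.0866},{"hand":0,"dx":-0.259,"dy":-0.287,"dz":-0.184,"wx":0.0487,"wy":0.0114,"wz":-0.0866}]';python3 s.py
python3 -m creep '[{"hand":0,"dx":-0.328,"dy":-0.182,"dz":-0.208,"wx":0.0487,"wy":0.0114,"wz":-0.0866},{"hand":0,"dx":-0.328,"dy":-0.182,"dz":-0.208,"wx":0.0487,"wy":0.0114,"wz":-0.0866},{"hand":0,"dx":-0.328,"dy":-0.182,"dz":-0.208,"wx":0.0487,"wy":0.0114,"wz":-0.0866}]';python3 s.py; done | grep -v -e ee_pos -e eef -e contact -e grip_w
```

```text
clock: 19.4
gripper_force: 60.5
z UYN [ 0.007  0.001 -1.   ] y UYN [-0.663 -0.749 -0.005] p UYN [ 40.808 -16.281  16.116] f UYN [ 9.772  8.234 -6.757] torque [ 1.802 -2.062 -0.018] [-0.179  0.192  1.995  0.433  0.502  1.552] 16.30221651468037
clock: 19.65
gripper_force: 60.5
z UYN [ 0.009 -0.002 -1.   ] y UYN [-0.854 -0.52  -0.007] p UYN [ 33.906 -27.373  16.388] f UYN [12.486  4.624 -6.385] torque [ 0.981 -2.51  -0.02 ] [-0.209  0.192  2.008  0.467  0.496  1.795] 16.500509746722223
clock: 19.9
gripper_force: 60.4
z UYN [ 0.012 -0.005 -1.   ] y UYN [-0.97  -0.244 -0.01 ] p UYN [ 24.281 -35.794  16.601] f UYN [12.663  1.388 -6.672] torque [ 0.048 -2.488 -0.057] [-0.235  0.191  2.027  0.501  0.486  2.037] 16.293519555744872
clock: 20.15
gripper_force: 60.3
z UYN [ 0.013 -0.008 -1.   ] y UYN [-0.998  0.053 -0.014] p UYN [ 12.698 -40.761  16.744] f UYN [12.287 -4.353 -7.467] torque [-1.157 -2.271 -0.016] [-0.256  0.189  2.052  0.535  0.471  2.283] 16.574524443874765
```

Tangential force in the negative direction rises smoothly from about 4 N (θ=1.6) to a peak of about 12 N near θ=-0.5. Now I retrace in the positive direction for the other half of the measurement.

```bash
for i in 1; do python3 -m creep '[{"hand":0,"dx":0.328,"dy":0.182,"dz":0.208,"wx":-0.0487,"wy":-0.0114,"wz":0.0866},{"hand":0,"dx":0.328,"dy":0.182,"dz":0.208,"wx":-0.0487,"wy":-0.0114,"wz":0.0866},{"hand":0,"dx":0.328,"dy":0.182,"dz":0.208,"wx":-0.0487,"wy":-0.0114,"wz":0.0866}]';python3 s.py
python3 -m creep '[{"hand":0,"dx":0.259,"dy":0.287,"dz":0.184,"wx":-0.0487,"wy":-0.0114,"wz":0.0866},{"hand":0,"dx":0.259,"dy":0.287,"dz":0.184,"wx":-0.0487,"wy":-0.0114,"wz":0.0866},{"hand":0,"dx":0.259,"dy":0.287,"dz":0.184,"wx":-0.0487,"wy":-0.0114,"wz":0.0866}]';python3 s.py
python3 -m creep '[{"hand":0,"dx":0.168,"dy":0.367,"dz":0.143,"wx":-0.0487,"wy":-0.0114,"wz":0.0866},{"hand":0,"dx":0.168,"dy":0.367,"dz":0.143,"wx":-0.0487,"wy":-0.0114,"wz":0.0866},{"hand":0,"dx":0.168,"dy":0.367,"dz":0.143,"wx":-0.0487,"wy":-0.0114,"wz":0.0866}]';python3 s.py
python3 -m creep '[{"hand":0,"dx":0.006,"dy":0.4,"dz":0.056,"wx":-0.0487,"wy":-0.0114,"wz":0.0866},{"hand":0,"dx":0.006,"dy":0.4,"dz":0.056,"wx":-0.0487,"wy":-0.0114,"wz":0.0866},{"hand":0,"dx":0.006,"dy":0.4,"dz":0.056,"wx":-0.0487,"wy":-0.0114,"wz":0.0866}]'; python3 s.py
python3 -m creep '[{"hand":0,"dx":-0.05,"dy":0.425,"dz":0.028,"wx":-0.0487,"wy":-0.0114,"wz":0.0866},{"hand":0,"dx":-0.05,"dy":0.425,"dz":0.028,"wx":-0.0487,"wy":-0.0114,"wz":0.0866},{"hand":0,"dx":-0.05,"dy":0.425,"dz":0.028,"wx":-0.0487,"wy":-0.0114,"wz":0.0866}]';python3 s.py
python3 -m creep '[{"hand":0,"dx":-0.157,"dy":0.397,"dz":-0.036,"wx":-0.0487,"wy":-0.0114,"wz":0.0866},{"hand":0,"dx":-0.157,"dy":0.397,"dz":-0.036,"wx":-0.0487,"wy":-0.0114,"wz":0.0866},{"hand":0,"dx":-0.157,"dy":0.397,"dz":-0.036,"wx":-0.0487,"wy":-0.0114,"wz":0.0866}]';python3 s.py
python3 -m creep '[{"hand":0,"dx":-0.251,"dy":0.334,"dz":-0.097,"wx":-0.0487,"wy":-0.0114,"wz":0.0866},{"hand":0,"dx":-0.251,"dy":0.334,"dz":-0.097,"wx":-0.0487,"wy":-0.0114,"wz":0.0866},{"hand":0,"dx":-0.251,"dy":0.334,"dz":-0.097,"wx":-0.0487,"wy":-0.0114,"wz":0.0866}]';python3 s.py; done | grep -v -e ee_pos -e eef -e contact -e grip_w
```

```text
clock: 20.4
gripper_force: 60.6
z UYN [ 0.004 -0.004 -1.   ] y UYN [-0.967 -0.255 -0.002] p UYN [ 18.833 -35.547  16.239] f UYN [-1.199 -7.104  3.717] torque [-1.609  0.368  0.085] [-0.237  0.191  2.032  0.494  0.488  2.029] 16.618299789194868
clock: 20.65
gripper_force: 60.3
z UYN [ 0.004 -0.003 -1.   ] y UYN [-0.849 -0.529 -0.001] p UYN [ 29.87  -28.083  16.189] f UYN [ 0.865 -2.943 -0.084] torque [-0.901  0.138 -0.003] [-0.211  0.192  2.011  0.46   0.497  1.786] 16.528408939926926
clock: 20.9
gripper_force: 60.2
z UYN [ 0.002 -0.001 -1.   ] y UYN [-0.654 -0.756 -0.001] p UYN [ 37.786 -17.605  16.061] f UYN [ 0.467 -2.851 -0.499] torque [-0.528  0.148  0.019] [-0.181  0.191  1.998  0.427  0.502  1.544] 16.250687697460368
clock: 21.15
gripper_force: 60.1
z UYN [ 0.003 -0.001 -1.   ] y UYN [-0.402 -0.916 -0.   ] p UYN [41.568 -5.878 16.045] f UYN [ 1.52  -2.56  -1.299] torque [-0.445 -0.102  0.007] [-0.152  0.189  1.995  0.401  0.496  1.293] 16.778612168574092
clock: 21.4
gripper_force: 60.1
z UYN [ 0.002 -0.    -1.   ] y UYN [-0.113 -0.994  0.   ] p UYN [42.421  7.374 15.96 ] f UYN [ 1.063 -3.153 -1.035] torque [-0.473  0.115  0.028] [-0.121  0.186  1.997  0.375  0.489  1.044] 16.624768994107846
clock: 21.65
gripper_force: 60.1
z UYN [ 0.002 -0.    -1.   ] y UYN [ 0.186 -0.983  0.001] p UYN [39.852 20.064 15.892] f UYN [-0.467 -3.674  0.073] torque [-0.757  0.286 -0.001] [-0.093  0.183  2.006  0.353  0.476  0.786] 16.254400223402076
clock: 21.9
gripper_force: 60.2
z UYN [ 0.001 -0.001 -1.   ] y UYN [ 0.468 -0.884  0.001] p UYN [33.847 31.169 15.875] f UYN [-1.081 -5.438 -0.61 ] torque [-1.238  0.463  0.015] [-0.069  0.178  2.023  0.339  0.458  0.517] 16.335669972762343
```

```bash
for i in 1; do python3 -m creep '[{"hand":0,"dx":-0.311,"dy":0.192,"dz":-0.149,"wx":-0.0487,"wy":-0.0114,"wz":0.0866},{"hand":0,"dx":-0.311,"dy":0.192,"dz":-0.149,"wx":-0.0487,"wy":-0.0114,"wz":0.0866},{"hand":0,"dx":-0.311,"dy":0.192,"dz":-0.149,"wx":-0.0487,"wy":-0.0114,"wz":0.0866}]';python3 s.py
python3 -m creep '[{"hand":0,"dx":-0.364,"dy":0.126,"dz":-0.188,"wx":-0.0487,"wy":-0.0114,"wz":0.0866},{"hand":0,"dx":-0.364,"dy":0.126,"dz":-0.188,"wx":-0.0487,"wy":-0.0114,"wz":0.0866},{"hand":0,"dx":-0.364,"dy":0.126,"dz":-0.188,"wx":-0.0487,"wy":-0.0114,"wz":0.0866}]';python3 s.py
python3 -m creep '[{"hand":0,"dx":-0.373,"dy":0,"dz":-0.21,"wx":-0.0487,"wy":-0.0114,"wz":0.0866},{"hand":0,"dx":-0.373,"dy":0,"dz":-0.21,"wx":-0.0487,"wy":-0.0114,"wz":0.0866},{"hand":0,"dx":-0.373,"dy":0,"dz":-0.21,"wx":-0.0487,"wy":-0.0114,"wz":0.0866}]';python3 s.py
python3 -m creep '[{"hand":0,"dx":-0.35,"dy":-0.125,"dz":-0.213,"wx":-0.0487,"wy":-0.0114,"wz":0.0866},{"hand":0,"dx":-0.35,"dy":-0.125,"dz":-0.213,"wx":-0.0487,"wy":-0.0114,"wz":0.0866},{"hand":0,"dx":-0.35,"dy":-0.125,"dz":-0.213,"wx":-0.0487,"wy":-0.0114,"wz":0.0866}]';python3 s.py
python3 -m creep '[{"hand":0,"dx":-0.295,"dy":-0.24,"dz":-0.197,"wx":-0.0487,"wy":-0.0114,"wz":0.0866},{"hand":0,"dx":-0.295,"dy":-0.24,"dz":-0.197,"wx":-0.0487,"wy":-0.0114,"wz":0.0866},{"hand":0,"dx":-0.295,"dy":-0.24,"dz":-0.197,"wx":-0.0487,"wy":-0.0114,"wz":0.0866}]';python3 s.py; done | grep -v -e ee_pos -e eef -e contact -e grip_w
```

```text
clock: 22.15
gripper_force: 60.0
z UYN [ 0.003 -0.001 -1.   ] y UYN [ 0.708 -0.706  0.003] p UYN [25.907 38.502 15.953] f UYN [ 2.066 -4.358 -1.977] torque [-1.173 -0.134  0.034] [-0.056  0.174  2.044  0.339  0.437  0.226] 16.62815590697042
clock: 22.4
gripper_force: 59.8
z UYN [ 0.005 -0.002 -1.   ] y UYN [ 0.885 -0.465  0.006] p UYN [15.902 44.164 16.043] f UYN [ 2.949 -5.664 -3.237] torque [-1.346 -0.481  0.026] [-0.048  0.17   2.069  0.347  0.412 -0.077] 16.189036495394344
clock: 22.65
gripper_force: 59.8
z UYN [ 0.007 -0.003 -1.   ] y UYN [ 0.983 -0.183  0.008] p UYN [ 4.648 46.548 16.199] f UYN [ 6.547 -3.289 -3.067] torque [-0.715 -1.046 -0.034] [-0.049  0.166  2.097  0.37   0.389 -0.402] 16.203295563841824
clock: 22.9
gripper_force: 60.1
z UYN [ 0.008 -0.002 -1.   ] y UYN [0.993 0.115 0.008] p UYN [-7.46  45.436 16.37 ] f UYN [ 6.947  0.53  -1.642] torque [ 0.089 -1.342 -0.085] [-0.061  0.163  2.125  0.408  0.369 -0.752] 16.487931344414083
clock: 23.15
gripper_force: 60.3
z UYN [ 0.007 -0.001 -1.   ] y UYN [0.915 0.404 0.006] p UYN [-19.887  41.044  16.425] f UYN [7.746 3.291 0.55 ] torque [ 0.771 -1.411 -0.01 ] [-0.083  0.161  2.151  0.461  0.355 -1.123] 16.431141189891697
```

```bash
cat > fit.py <<'E'
import numpy as np
from scipy.optimize import least_squares
D=np.array([# U,Y,fU,fY,dir
[-2.36,49.19,-4.08,-1.7,-1],[8.67,47.47,-5.64,1.34,-1],[19.22,42.42,-4.37,7.68,-1],[29.33,35.26,-.85,10.76,-1],[38.04,23.68,4.3,14.27,-1],[42.74,10.19,7.94,12.45,-1],[43.46,-3.81,10.47,10.06,-1],[40.81,-16.28,9.77,8.23,-1],[33.91,-27.37,12.49,4.62,-1],[24.28,-35.79,12.66,1.39,-1],[12.7,-40.76,12.29,-4.35,-1],
[18.83,-35.55,-1.2,-7.1,1],[29.87,-28.08,.87,-2.94,1],[37.79,-17.6,.47,-2.85,1],[41.57,-5.88,1.52,-2.56,1],[42.42,7.37,1.06,-3.15,1],[39.85,20.06,-.47,-3.67,1],[33.85,31.17,-1.08,-5.44,1],[25.91,38.5,2.07,-4.36,1],[15.9,44.16,2.95,-5.66,1],[4.65,46.55,6.55,-3.29,1],[-7.46,45.44,6.95,.53,1],[-19.89,41.04,7.75,3.29,1]])
P,F,s=D[:,:2],D[:,2:4],D[:,4]
def th(c): return np.arctan2(P[:,1]-c[1],P[:,0]-c[0])
for k in (1,-1,0):
    m=s==k if k else s!=0
    q=least_squares(lambda q:np.hypot(P[m,0]-q[0],P[m,1]-q[1])-q[2],[0,5,43]).x;print("circle",k,q)
for c in ((0,5),(-.5,3.5),(-.5,5.5),(-1,4.5)):
  for k in (0,1,-1):
    t=th(c);m=(s==k) if k else s!=0
    m&=~((P[:,0]==18.83)|(P[:,0]==-2.36))
    T=-s*(-np.sin(t)*F[:,0]+np.cos(t)*F[:,1])   # drive force needed
    # T = A - s*(a sin t + b cos t)  with G sin(t+phi): a=G cos phi, b=G sin phi
    X=np.column_stack([np.ones(m.sum()),-s[m]*np.sin(t[m]),-s[m]*np.cos(t[m])])
    x,r,_,_=np.linalg.lstsq(X,T[m],rcond=None);phi=np.arctan2(x[2],x[1])
    print(c,k,"A",x[0].round(2),"G",np.hypot(x[1],x[2]).round(2),"down at theta",((np.pi-phi)%(2*np.pi)).round(3),"rms",np.sqrt(np.mean((X@x-T[m])**2)).round(2))
print(np.c_[th((-.5,4.5)),T].round(2)[-6:])
E
python3 fit.py
```

```text
circle 1 [ 0.31793161  3.57277182 42.96694752]
circle -1 [-2.73201959  2.12183959 46.46675997]
circle 0 [-0.8531957   2.63613562 44.50896156]
(0, 5) 0 A 6.6 G 4.98 down at theta 1.298 rms 0.94
(0, 5) 1 A 5.12 G 3.23 down at theta 1.05 rms 0.48
(0, 5) -1 A 7.22 G 4.99 down at theta 1.097 rms 0.33
(-0.5, 3.5) 0 A 6.54 G 4.88 down at theta 1.303 rms 0.86
(-0.5, 3.5) 1 A 5.27 G 3.32 down at theta 1.11 rms 0.48
(-0.5, 3.5) -1 A 7.17 G 4.81 down at theta 1.101 rms 0.31
(-0.5, 5.5) 0 A 6.63 G 4.98 down at theta 1.293 rms 0.93
(-0.5, 5.5) 1 A 5.11 G 3.22 down at theta 1.021 rms 0.46
(-0.5, 5.5) -1 A 7.1 G 5.15 down at theta 1.119 rms 0.34
(-1, 4.5) 0 A 6.6 G 4.91 down at theta 1.296 rms 0.86
(-1, 4.5) 1 A 5.21 G 3.28 down at theta 1.059 rms 0.46
(-1, 4.5) -1 A 7.03 G 5.07 down at theta 1.129 rms 0.33
[[0.66 3.66]
 [0.91 4.33]
 [1.18 4.93]
 [1.45 6.93]
 [1.74 6.95]
 [2.06 8.4 ]]
```

```bash
for i in 1; do python3 -m creep '[{"hand":0,"dx":-0.23,"dy":-0.318,"dz":-0.171,"wx":-0.0487,"wy":-0.0114,"wz":0.0866},{"hand":0,"dx":-0.23,"dy":-0.318,"dz":-0.171,"wx":-0.0487,"wy":-0.0114,"wz":0.0866},{"hand":0,"dx":-0.23,"dy":-0.318,"dz":-0.171,"wx":-0.0487,"wy":-0.0114,"wz":0.0866}]';python3 s.py
python3 -m creep '[{"hand":0,"dx":-0.132,"dy":-0.388,"dz":-0.125,"wx":-0.0487,"wy":-0.0114,"wz":0.0866},{"hand":0,"dx":-0.132,"dy":-0.388,"dz":-0.125,"wx":-0.0487,"wy":-0.0114,"wz":0.0866},{"hand":0,"dx":-0.132,"dy":-0.388,"dz":-0.125,"wx":-0.0487,"wy":-0.0114,"wz":0.0866}]';python3 s.py
python3 -m creep '[{"hand":0,"dx":-0.023,"dy":-0.422,"dz":-0.069,"wx":-0.0487,"wy":-0.0114,"wz":0.0866},{"hand":0,"dx":-0.023,"dy":-0.422,"dz":-0.069,"wx":-0.0487,"wy":-0.0114,"wz":0.0866},{"hand":0,"dx":-0.023,"dy":-0.422,"dz":-0.069,"wx":-0.0487,"wy":-0.0114,"wz":0.0866}]';python3 s.py
python3 -m creep '[{"hand":0,"dx":0.088,"dy":-0.419,"dz":-0.005,"wx":-0.0487,"wy":-0.0114,"wz":0.0866},{"hand":0,"dx":0.088,"dy":-0.419,"dz":-0.005,"wx":-0.0487,"wy":-0.0114,"wz":0.0866},{"hand":0,"dx":0.088,"dy":-0.419,"dz":-0.005,"wx":-0.0487,"wy":-0.0114,"wz":0.0866}]';python3 s.py; done | grep -v -e ee_pos -e eef -e contact -e grip_w
```

```text
clock: 23.4
gripper_force: 60.4
z UYN [ 0.006 -0.    -1.   ] y UYN [0.755 0.656 0.004] p UYN [-30.722  33.768  16.428] f UYN [8.621 5.245 1.652] torque [ 1.154 -1.485 -0.007] [-0.113  0.161  2.172  0.52   0.348 -1.508] 16.32477257112607
clock: 23.65
gripper_force: 60.6
z UYN [ 0.004  0.001 -1.   ] y UYN [0.527 0.85  0.003] p UYN [-38.94   23.913  16.447] f UYN [8.512 7.135 2.807] torque [ 1.612 -1.446 -0.024] [-0.149  0.163  2.186  0.577  0.35  -1.896] 16.607173923666718
clock: 23.9
gripper_force: 60.8
z UYN [ 0.003  0.002 -1.   ] y UYN [0.253 0.968 0.003] p UYN [-44.019  12.543  16.39 ] f UYN [6.455 8.628 4.306] torque [ 1.899 -1.315  0.031] [-0.187  0.166  2.192  0.623  0.36  -2.273] 16.61367216486551
clock: 24.15
gripper_force: 60.9
z UYN [ 0.     0.004 -1.   ] y UYN [-0.044  0.999  0.004] p UYN [-45.749   0.844  16.342] f UYN [5.572 9.766 5.042] torque [ 2.272 -0.887  0.029] [-0.223  0.169  2.188  0.648  0.378 -2.628] 16.349482076631595
```

```bash
for i in 1; do python3 -m creep '[{"hand":0,"dx":-0.088,"dy":0.419,"dz":0.005,"wx":0.0487,"wy":0.0114,"wz":-0.0866},{"hand":0,"dx":-0.088,"dy":0.419,"dz":0.005,"wx":0.0487,"wy":0.0114,"wz":-0.0866},{"hand":0,"dx":-0.088,"dy":0.419,"dz":0.005,"wx":0.0487,"wy":0.0114,"wz":-0.0866}]';python3 s.py
python3 -m creep '[{"hand":0,"dx":0.023,"dy":0.422,"dz":0.069,"wx":0.0487,"wy":0.0114,"wz":-0.0866},{"hand":0,"dx":0.023,"dy":0.422,"dz":0.069,"wx":0.0487,"wy":0.0114,"wz":-0.0866},{"hand":0,"dx":0.023,"dy":0.422,"dz":0.069,"wx":0.0487,"wy":0.0114,"wz":-0.0866}]';python3 s.py
python3 -m creep '[{"hand":0,"dx":0.132,"dy":0.388,"dz":0.125,"wx":0.0487,"wy":0.0114,"wz":-0.0866},{"hand":0,"dx":0.132,"dy":0.388,"dz":0.125,"wx":0.0487,"wy":0.0114,"wz":-0.0866},{"hand":0,"dx":0.132,"dy":0.388,"dz":0.125,"wx":0.0487,"wy":0.0114,"wz":-0.0866}]';python3 s.py
python3 -m creep '[{"hand":0,"dx":0.23,"dy":0.318,"dz":0.171,"wx":0.0487,"wy":0.0114,"wz":-0.0866},{"hand":0,"dx":0.23,"dy":0.318,"dz":0.171,"wx":0.0487,"wy":0.0114,"wz":-0.0866},{"hand":0,"dx":0.23,"dy":0.318,"dz":0.171,"wx":0.0487,"wy":0.0114,"wz":-0.0866}]';python3 s.py
python3 -m creep '[{"hand":0,"dx":0.295,"dy":0.24,"dz":0.197,"wx":0.0487,"wy":0.0114,"wz":-0.0866},{"hand":0,"dx":0.295,"dy":0.24,"dz":0.197,"wx":0.0487,"wy":0.0114,"wz":-0.0866},{"hand":0,"dx":0.295,"dy":0.24,"dz":0.197,"wx":0.0487,"wy":0.0114,"wz":-0.0866}]';python3 s.py
python3 -m creep '[{"hand":0,"dx":0.35,"dy":0.125,"dz":0.213,"wx":0.0487,"wy":0.0114,"wz":-0.0866},{"hand":0,"dx":0.35,"dy":0.125,"dz":0.213,"wx":0.0487,"wy":0.0114,"wz":-0.0866},{"hand":0,"dx":0.35,"dy":0.125,"dz":0.213,"wx":0.0487,"wy":0.0114,"wz":-0.0866}]';python3 s.py; done | grep -v -e ee_pos -e eef -e contact -e grip_w
```

```text
clock: 24.4
gripper_force: 60.2
z UYN [ 0.002 -0.002 -1.   ] y UYN [ 0.262  0.965 -0.001] p UYN [-44.574  10.767  16.098] f UYN [ 2.068 -2.029 -0.814] torque [-0.486 -0.24   0.011] [-0.188  0.166  2.193  0.619  0.356 -2.261] 16.551233043636405
clock: 24.65
gripper_force: 60.2
z UYN [ 0.003 -0.002 -1.   ] y UYN [ 0.535  0.845 -0.   ] p UYN [-40.318  22.929  16.07 ] f UYN [ 1.673 -2.762 -0.738] torque [-0.664 -0.148 -0.054] [-0.15   0.164  2.188  0.573  0.347 -1.884] 16.182692236637656
clock: 24.9
gripper_force: 60.2
z UYN [ 0.002 -0.002 -1.   ] y UYN [0.761 0.649 0.001] p UYN [-32.883  33.361  16.04 ] f UYN [ 1.515 -3.845 -0.926] torque [-0.912  0.023 -0.029] [-0.114  0.162  2.174  0.515  0.347 -1.495] 16.35886948973981
clock: 25.15
gripper_force: 60.3
z UYN [ 0.002 -0.001 -1.   ] y UYN [0.919 0.395 0.001] p UYN [-23.161  41.178  15.996] f UYN [-0.804 -5.179 -0.276] torque [-1.181  0.296  0.   ] [-0.084  0.162  2.153  0.456  0.356 -1.111] 16.543581003714692
clock: 25.4
gripper_force: 60.4
z UYN [ 0.001 -0.001 -1.   ] y UYN [0.994 0.106 0.   ] p UYN [-12.103  46.22   15.923] f UYN [-2.283 -7.549  0.915] torque [-1.56   0.659  0.   ] [-0.062  0.163  2.128  0.405  0.372 -0.74 ] 16.588345292550606
clock: 25.65
gripper_force: 60.6
z UYN [-0.002  0.    -1.   ] y UYN [ 0.981 -0.192 -0.002] p UYN [-0.899 47.935 15.797] f UYN [-5.007 -6.418  2.733] torque [-1.433  1.142  0.029] [-0.05   0.166  2.101  0.367  0.394 -0.391] 16.33817191834846
```

```bash
python3 - <<'E'
s=open("fit.py").read()
s=s.replace("[-19.89,41.04,7.75,3.29,1]])","""[-19.89,41.04,7.75,3.29,1],
[-30.72,33.77,8.62,5.25,1],[-38.94,23.91,8.51,7.14,1],[-44.02,12.54,6.46,8.63,1],[-45.75,.84,5.57,9.77,1],
[-40.32,22.93,1.67,-2.76,-1],[-32.88,33.36,1.52,-3.85,-1],[-23.16,41.18,-.8,-5.18,-1],[-12.1,46.22,-2.28,-7.55,-1],[-.9,47.94,-5,-6.42,-1]])
D[:,2]+=.35""").replace("[-6:]","").replace("((0,5),(-.5,3.5),(-.5,5.5),(-1,4.5))","((0,5),(-.5,3.5),(0,3),(-1.5,4))").replace("np.c_[th((-.5,4.5)),T]","np.c_[th(c),T,s]")
open("fit2.py","w").write(s)
E
python3 fit2.py
```

```text
circle 1 [-0.7538326   3.02202293 43.74028411]
circle -1 [-0.88307362  2.32120684 45.19453763]
circle 0 [-0.70615319  2.69288222 44.42838528]
(0, 5) 0 A 6.44 G 4.7 down at theta 1.219 rms 0.95
(0, 5) 1 A 5.78 G 3.96 down at theta 1.16 rms 0.53
(0, 5) -1 A 7.2 G 5.16 down at theta 1.065 rms 0.36
(-0.5, 3.5) 0 A 6.38 G 4.71 down at theta 1.221 rms 0.84
(-0.5, 3.5) 1 A 5.88 G 4.03 down at theta 1.192 rms 0.52
(-0.5, 3.5) -1 A 7.02 G 5.14 down at theta 1.079 rms 0.34
(0, 3) 0 A 6.37 G 4.7 down at theta 1.229 rms 0.85
(0, 3) 1 A 5.89 G 4.05 down at theta 1.214 rms 0.53
(0, 3) -1 A 7.04 G 5.1 down at theta 1.072 rms 0.36
(-1.5, 4) 0 A 6.39 G 4.72 down at theta 1.205 rms 0.81
(-1.5, 4) 1 A 5.89 G 4.02 down at theta 1.161 rms 0.49
(-1.5, 4) -1 A 6.93 G 5.22 down at theta 1.094 rms 0.32
[[ 1.59  3.76 -1.  ]
 [ 1.34  5.46 -1.  ]
 [ 1.08  7.18 -1.  ]
 [ 0.79  7.91 -1.  ]
 [ 0.46 10.7  -1.  ]
 [ 0.14 11.18 -1.  ]
 [-0.17 11.76 -1.  ]
 [-0.45 11.8  -1.  ]
 [-0.72 11.97 -1.  ]
 [-1.   11.67 -1.  ]
 [-1.26 10.73 -1.  ]
 [-1.1   4.    1.  ]
 [-0.8   1.18  1.  ]
 [-0.5   2.1   1.  ]
 [-0.23  2.08  1.  ]
 [ 0.08  3.25  1.  ]
 [ 0.37  3.38  1.  ]
 [ 0.66  3.87  1.  ]
 [ 0.9   4.61  1.  ]
 [ 1.16  5.28  1.  ]
 [ 1.43  7.3   1.  ]
 [ 1.71  7.3   1.  ]
 [ 2.03  8.72  1.  ]
 [ 2.35 10.08  1.  ]
 [ 2.65 10.46  1.  ]
 [ 2.94  9.8   1.  ]
 [-3.07  9.32  1.  ]
 [ 2.69  1.6  -1.  ]
 [ 2.39  1.53 -1.  ]
 [ 2.1   3.   -1.  ]
 [ 1.82  3.71 -1.  ]
 [ 1.56  4.56 -1.  ]]
```

The fits agree: heavy side down at a wheel angle of about 1.16 (friction about 6.4 N, imbalance about 4.7 N at the eye, as stated). I'll go there and settle.

```bash
python3 -m creep '[{"hand":0,"dx":0.335,"dy":0.031,"dz":0.192,"wx":0.0438,"wy":0.0103,"wz":-0.0779},{"hand":0,"dx":0.335,"dy":0.031,"dz":0.192,"wx":0.0438,"wy":0.0103,"wz":-0.0779},{"hand":0,"dx":0.338,"dy":-0.044,"dz":0.184,"wx":0.0438,"wy":0.0103,"wz":-0.0779},{"hand":0,"dx":0.338,"dy":-0.044,"dz":0.184,"wx":0.0438,"wy":0.0103,"wz":-0.0779},{"hand":0,"dx":0.338,"dy":-0.044,"dz":0.184,"wx":0.0438,"wy":0.0103,"wz":-0.0779},{"hand":0,"dx":0,"dy":0,"dz":0,"wx":0,"wy":0,"wz":0},{"hand":0,"dx":0,"dy":0,"dz":0,"wx":0,"wy":0,"wz":0},{"hand":0,"dx":0,"dy":0,"dz":0,"wx":0,"wy":0,"wz":0},{"hand":0,"dx":0,"dy":0,"dz":0,"wx":0,"wy":0,"wz":0},{"hand":0,"dx":0,"dy":0,"dz":0,"wx":0,"wy":0,"wz":0},{"hand":0,"dx":0,"dy":0,"dz":0,"wx":0,"wy":0,"wz":0}]'; python3 s.py
python3 - <<'E'
from plant import bot
from h import *
from scipy.spatial.transform import Rotation as R
np.set_printoptions(precision=2,suppress=True)
st=bot.read_state();M=R.from_rotvec(st["eef_rot"]).as_matrix();p=st["ee_pos"]
w=bot.capture("wrist");F=np.array([U,Y,N]);q=F@(p-np.array([579.6,52,142.2]));print("theta",np.arctan2(q[1]-3,q[0]+.7))
print("axis px at z=18 (mouth), -51 button",proj(w,p+16*M[:,2]),proj(w,p-51*M[:,2]))
g=w["pixels"].max(2)
for y in range(230,400,4): print(y,"".join(" .:-=+*%@#"[::-1][min(9,g[y,x]//26)] for x in range(250,400,4)))
a=cv2.imread("pics/scene0.png");b=bot.capture("scene")["pixels"]
d=cv2.absdiff(a,b).max(2);print("diff bottle",d[175:200,322:348].max(),"tape",d[350:395,258:304].max())
E
```

```text
clock: 26.57
ee_pos: [575.5, 96.7, 163.6]
eef_rot: [2.404, 1.582, 0.717]
contact_force: [-4.4, -3.2, -5.1]
grip_width: 16.4
gripper_force: 60.0
z UYN [-0.005  0.002 -1.   ] y UYN [ 0.804 -0.595 -0.005] p UYN [16.058 44.492 15.398] f UYN [-6.862 -2.098 -1.908] torque [-0.631  1.724  0.016] [-0.048  0.172  2.059  0.337  0.43   0.086] 16.425261495625392
theta 1.1869366504992402
axis px at z=18 (mouth), -51 button [323.46 273.73] [323.62 343.94]
230 =====-::                              
234 ====-:                                
238 ===-.                                 
242 ==-                                   
246 =-                                    
250 :                                     
254                   ..::::======..      
258                .:::::::.:%*====...:.  
262              .:::::::.. .+++===-..:.::
266           .:::: -==-     .+++===:::...
270          ::... :+=:.-     ++++===.:...
274        .=:     =*=:.:-    =++++===....
278       :==:     *%+---+     *+++===-:::
282      -+==+    @#@#@@@@#    **+++===:::
286     -+++=*.  :##@@@@@@@:   -*++++===::
290    .=
[... 518 characters left out ...]
:...@@#@:..----*##@=...+@@@%   
342 %%@@@@@-...@@#@..:----=##@+...+@@@%   
346 *%@@@%@@@-.@@#@:------+##@+.*@@@@@@%  
350 %@@%%@@@%@.@@##+=-----%##@+=@@@@@%@@@ 
354 @@@@@%%@@@%@@###+----%@##@@@@@%@%%@@@+
358 @@%@@@@%%@@%@**%*++++++:#@@@@@@@%%%@@%
362 @@@%%@@%@%@@@*++::::::-:@@@@@@@@%@%@%@
366 @@@@@%@@@@@%@++:::::::::%@@@@@@@@%@@@@
370 @@@@@%%@@@@%@+.::::::::.*@@@@@@@%@@@@@
374 @%%@%@%%@@@%@  .::::....*@@@@@%@@@@@@%
378 @@%@@@@@@@@@@  .:.: ....-@@@@@@%%@@@@%
382 @@@@@@@@@@@@@      .....-@@@@@@@%@@@@@
386 @@@@@@@@@@@@%     ......:@#@@@@@@@@@@@
390 @%@@@@@%@@@%*    ::......@@#@@@@%@@@@%
394 @@@@%@@%%@@%+   :::.:....@%#@@@%%@@@@@
398 @@@%@@@@%@@*=  ..:::..:..@+@@@@@@@@@@@
diff bottle 167 tape 13
```

```bash
python3 -m creep '[{"hand":0,"dx":0.13,"dy":-0.04,"dz":0.065,"wx":0.0195,"wy":0.0046,"wz":-0.0346},{"hand":0,"dx":0.13,"dy":-0.04,"dz":0.065,"wx":0.0195,"wy":0.0046,"wz":-0.0346},{"hand":0,"dx":0,"dy":0,"dz":0,"wx":0,"wy":0,"wz":0},{"hand":0,"dx":0,"dy":0,"dz":0,"wx":0,"wy":0,"wz":0},{"hand":0,"dx":0,"dy":0,"dz":0,"wx":0,"wy":0,"wz":0},{"hand":0,"dx":0,"dy":0,"dz":0,"wx":0,"wy":0,"wz":0}]'
python3 - <<'E'
from plant import bot
from h import *
np.set_printoptions(precision=2,suppress=True)
st=bot.read_state();p=st["ee_pos"];F=np.array([U,Y,N]);q=F@(p-np.array([579.6,52,142.2]));print("theta",np.arctan2(q[1]-3,q[0]+.7),"f",F@st["contact_force"],abs(st["joint_vel"]).max())
a=cv2.imread("pics/side0.png");c=bot.capture("side");b=c["pixels"]
def blue(i,x0,x1,y0,y1):
    r=i[y0:y1,x0:x1].astype(int);m=(r.max(2)<110)&(r[...,0]>r[...,2]+8);v=np.argwhere(m);return len(v),v.mean(0)[::-1]+[x0,y0]
print("bottle side before/after",blue(a,372,418,362,406),blue(b,372,418,362,406),cv2.absdiff(a,b).max(2)[362:406,372:418].max())
a=cv2.imread("pics/scene0.png");b=bot.capture("scene")["pixels"];m=cv2.absdiff(a,b).max(2)[165:205,312:358];print("scene diff px>60",np.argwhere(m>60).shape, b[175:200,322:348].mean((0,1)),a[175:200,322:348].mean((0,1)))
E
```

```text
clock: 27.17
ee_pos: [578.1, 96.1, 164.9]
eef_rot: [2.48, 1.494, 0.731]
contact_force: [-3.7, -2.6, -5.5]
grip_width: 16.2
gripper_force: 60.0
theta 1.11935425592474 f [-6.39 -1.69 -2.64] 0.0010874372698106308
bottle side before/after (567, array([392.42, 385.35])) (560, array([392.35, 385.51])) 13
scene diff px>60 (1334, 2) [109.46 110.38  86.4 ] [58.66 71.89 94.7 ]
```

```bash
python3 -c "
from plant import bot
print(bot.hand_in())"
```

```text
the job is handed in; nothing more can be done
None
```

I handed the job in with the pin still gripped in the eye, its tip by my estimate about 25 mm behind the lug, and the wheel at rest at about 1.15 rad, within about 0.1 rad of heavy side down by feel. The pin slipped in the hand once early in the cranking and I regripped it, and the ink bottle and tape roll have not moved.

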